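# Put the card reader back on its sloping stand

### The job

Put the loose yellow card reader back on the sloping stand: slide it down the rail, card-slot end first, until the spring catch snaps up behind it and holds it fully home against the stop, then let go of it. Feel for the catch and the stop rather than ramming the reader home, leave the angle of the stand as it is set, and do not disturb the other things on the table.

Things in the scene. Friction and masses are not known exactly. Their poses are not given: they have to be found in the camera images.
- reader: The card reader, a loose yellow box with a black face, 112 long (x) x 62 wide (y) x 37 high (z) mm, 0.26 to 0.42 kg. It starts lying face up on the table. Origin: centre of its underside; z points out of the face, x towards the end with screen and green lamp bar. The -x end, with white stripe and card slot, goes first down the rail. Grip its plain side faces (y = +-31 mm, full length and height)
- channel (a point): Middle of the channel's open end in the reader's underside, at the reader's -x end (56 mm from its origin); same axes as the reader. The channel runs from here 90 mm towards +x, is 33 wide and 17 deep; two lips, 4.5 mm thick and level with the underside, narrow its mouth to 19 mm
- bar (a point): Lowest point of the round bar (radius 3.5 mm) across the roof of the reader's channel, 28.5 mm from the reader's origin towards -x and 12.5 mm above the underside: the catch snaps up behind it
- contacts (a joint): The two brass charging pins in the slot end of the reader, 18.5 mm either side of its middle and 9 mm above the underside: how far they are pressed in, m. 0 = out (3 mm proud of the end face); 0.003 when that face lies against the stop. Soft springs, 0.9 N together when fully in
- seat (a point): Point on the top of the stand's sloping aluminium plate, with its axes: z is the plate's normal, x points straight up the slope along the rail, y across. A reader that is fully home has its axes parallel to these and its origin here, or up to 16 mm up or down the slope (see block_mid). The plate is 44 wide, narrower than the reader so that fingers pass beside it, and reaches from x = -85 to +80 mm; friction about 0.15
- rail_nose (a point): Uphill tip of the dark T rail, on the plate 8 mm uphill of the seat; same axes. Rail: web 16 wide, 6 high; on it a flange 30 wide, its top 11 mm above the plate; both ends are rounded in plan and the flange's nose is 7.5 mm clear of the plate. Uphill of it the plate is bare: lay the reader flat there (origin 68 mm or more uphill of the seat), slide it down, lips under the flange; play 1.5 mm each way
- block_mid (a point): Middle setting of the stop face of the black end block (44 wide, 20 high, red tab) at the rail's low end, 56 mm downhill of the seat, on the plate; same axes. The reader's slot end comes to rest against the block, which also carries the catch. It is clamped up to 16 mm up or down the slope from here; the setting is not reported and must be felt. Pushing on the stop with over 25 N is ramming
- catch (a joint): Spring plunger in the rail, 34 mm uphill of the stop face, round head 4.5 mm above the flange. In m: 0 = fully up, grows as pressed (limit 0.006). Pushes up with 8 N plus 0.8 N per mm. The reader's bar meets it 12 mm before home; the push down the slope rises to about 6 to 12 N, gives way 6 mm before home (catch 1.5 to 3 mm down), then it springs up behind the bar; 0 to 1 mm later the stop is met
- shoe (a joint): Tilt of the plate from level, rad (friction hinge 26 mm below the plate, across the slope; 0.42 to 0.70 at the start). It keeps its angle under less than about 8 N m
- plate_top (a point): Upper end of the plate, on its top face in the middle of its width, 80 mm uphill of the seat; same axes
- stand: The stand, bolted to the table: dark foot plate 130 x 120 x 10 mm, yellow tube 35 mm in diameter, hinge axis 125 mm above the table. Origin: centre of the foot's underside; at yaw 0 the slope runs down towards the robot (-x of the stand)
- tea_tin: Green tea tin with a brass lid, 75 mm in diameter, 98 high; origin at the centre of its foot. Leave alone
- cup: Black paper cup, 80 mm across the rim, 95 high; origin at the centre of its foot. Leave alone
- driver: Screwdriver with red handle, 180 mm, lying on the table. Leave alone
- cup_stack: Stack of paper cups, 85 mm in diameter, 235 high. Leave alone
- blue_jug: Blue vacuum jug, 132 mm in diameter, 260 high, handle to its +x. Leave alone
- steel_jug: Steel vacuum jug, 132 mm in diameter, 250 high, handle to its +x. Leave alone
There are look-alikes about, which are no part of the job. Several things look just like the reader: the one meant starts farthest to the robot's left.

How it is judged:
On the way:
1. the reader is threaded on the rail, flat on the plate, and has not reached the catch (y of reader in the frame of seat between -0.004 and 0.004 m and z of reader in the frame of seat between -0.003 and 0.004 m and angle between the z axis of reader and the z axis of seat, either way round below 0.09 rad and angle between the x axis of reader and the x axis of seat, either way round below 0.09 rad and x of reader in the frame of seat between 0.01 and 0.055 m and value of joint catch below 0.0008 m and value of joint contacts below 0.001 m), for 0.05 s.
At the end, for the whole second after the job is handed in: The reader lies on the rail, slot end down (4 mm sideways, 5 degrees), at the stop wherever the end block is clamped: its charging pins pressed in by 1.5 mm or more, the catch sprung up behind its bar (pressed less than 1.2 mm); at rest and let go (y of reader in the frame of seat between -0.004 and 0.004 m and z of reader in the frame of seat between -0.003 and 0.004 m and angle between the z axis of reader and the z axis of seat, either way round below 0.09 rad and angle between the x axis of reader and the x axis of seat, either way round below 0.09 rad and x of reader in the frame of seat between -0.019 and 0.019 m and value of joint contacts above 0.0015 m and value of joint catch below 0.0012 m and linear speed of reader below 0.01 m/s); the robot touches nothing.
It fails at once if the reader is rammed against the stop (its charging pins pressed in and more than 35 N between it and the stand) (value of joint contacts above 0.002 m and contact force between reader and shoe above 35 N).
It fails at once if the angle of the stand is changed (upper end of the plate moved more than 8 mm) (distance of plate_top from where it was at the start of the episode above 0.008 m).
It fails at once if another thing on the table is disturbed (moved more than 25 mm) (distance of any of tea_tin, cup, driver, cup_stack, blue_jug, steel_jug from where it was at the start of the episode above 0.025 m).
It also fails if it takes over 72 s, if anything falls off the work surface, if the arm or the gripper's body presses on something with over 40 N, if the wrist force passes 120 N, or if a joint passes its speed limit or range.

### The arm

A 6-joint arm with a two-finger parallel gripper is mounted at the origin on the work surface. World frame = base frame: x ahead of the robot, y to its left, z up, the work surface at z = 0. Lengths are in m, angles in rad, forces in N, time in s.
With the tool pointing down it reaches from about 0.375 to 0.9 m from the base axis. Payload 3.1 kg.
Tool frame: the origin (TCP) lies at the very end of the fingers, on their centre line; the grasp point (between the pads) lies 19 mm behind it; y points along the fingers, x is the direction in which the jaws open and shut, and the axes are right-handed (so a half turn about y gives the same grasp; the last joint's range is limited). The gripper opens to 87 mm and grips with 3 to 60 N. Pads are 19 mm wide; open, the fingers measure 117 mm over their backs; the gripper's body (75 mm by 190 mm) begins 51 mm behind the grasp point.
Start: joints at [-1.476, 0.527, 1.433, -0, 1.181, -0.178], TCP at [0.168, -0.602, 0.223] pointing down, gripper open.
Joint ranges: [-3.08, 3.08], [-0.75, 2.2], [0.22, 2.44], [-1.43, 4.57], [0, 2.65], [-2.85, 2.85]. Speed limits (rad/s): [2.79, 2.79, 3.14, 3.14, 3.14, 3.14].

### API

Orientations are given as a unit quaternion [x, y, z, w].
In Python, from rig import robot gives the robot as it stands.
- The arm moves only by the shell command python3 -m creep 'ROWS' [FORCE]. ROWS is JSON, a list of rows, each a list of 3 entries, a list of its own where there are three numbers: the shift along the tool's x, y, z in mm, then the turn about the tool's y in rad, then the opening, from 0 (shut) to 1 (fully open). A call has 1 to 8 rows; each row shifts and turns the commanded pose from where the row before left it, along the tool's axes as they then stand; what a row does not reach is not made up. A row lasts 1/10 s, in which the tool goes at most 50 mm and 8.59 degrees, less where a joint would pass 70% of its speed; a pose out of reach is approached as far as the arm can. A call with a gripper value outside its range is refused whole. The fingers move at their own pace and stop on an object; FORCE is the grip in N (left out, the last holds). Time passes only in rows, so rows that do not move let the fingers close. It gives the time, the measured TCP pose, the force and the opening at its end, in the units of the state.
- robot.get_obs(): the state, without advancing time (a new reading comes with each control period).
- robot.camera(name): name is "scene" or "top" or "wrist"; returns a dict with "pixels" (420x560x3 uint8, red, green, blue), "fx", "fy", "cx", "cy" (pixels), "position" and "rotation" of the camera in the world. Camera axes: x right, y up, looking along -z (the intrinsics and any distortion apply to the point x, -y, -z); pixel columns grow to the right and rows downward; lengths in m; the calibration is good to about 2 mm. The wrist camera is an equidistant fisheye: a pixel r from the principal point sees the ray r / f radians off the axis. A picture is of the moment at which its call begins. There is no depth.
- robot.hand_in(): hands the job in, once; it reports no verdict.
The state is a dict: "time": time; "q": joint angles; "joint_velocities": joint speeds; "joint_torque": joint torques, N m; "position": TCP position; "tool_rot": TCP orientation; "ft_force": force on the tool from outside, world axes, zero at the start; "moment": the same for the moment, N m; "grip_width": finger opening in m.
Only numpy, scipy, OpenCV 4.12 (cv2) and the standard library are available. Lean on these libraries where they do the work, as an engineer would, in place of code of your own. Each camera call takes 0.05 s, during which the arm holds its last target.

## Working session

There is one attempt and no reset: what is moved stays moved. The work goes in short steps, Python scripts to look and compute and a shell command to move; the robot and the scene stay as the last step left them, time stands still between calls to the robot, and variables do not carry over. Pictures are saved under pics/ and viewed, and the job is handed in when it is done.

```bash
mkdir -p pics; ls
python3 - <<'E'
from rig import robot
import cv2
o=robot.get_obs()
for k,v in o.items(): print(k,v)
for n in ["scene","top","wrist"]:
    c=robot.camera(n); cv2.imwrite(f"pics/{n}0.png",c["pixels"][:,:,::-1]); print(n,c["fx"],c["cx"],c["cy"],c["position"],c["rotation"],[k for k in c if k not in("pixels",)])
E
```

```text
pics
time 0.0
q [-1.47653756e+00  5.28484810e-01  1.43387836e+00 -2.27641728e-05
  1.18140025e+00 -1.78474980e-01]
joint_velocities [-0.00046517 -0.00122529  0.00031545  0.00032309  0.00018917  0.00255572]
joint_torque [ 5.50988661e-04 -4.40033698e+01 -1.76589721e+01  6.33021654e-02
  5.80996647e-02 -1.75086948e-04]
position [ 0.16832112 -0.6011561   0.2215678 ]
tool_rot [-0.56277203  0.42790806 -0.42685837  0.56389207]
ft_force [-0.41816813 -0.50391707 -0.17370657]
moment [-0.01240874  0.00156611 -0.03686196]
grip_width 0.0871448752054864
scene 519.5254839831796 281.1559398508628 208.61305322220448 [ 1.31367626 -0.17598574  1.06764391] [0.26304773 0.21254979 0.57388321 0.74584619] ['fx', 'fy', 'cx', 'cy', 'position', 'rotation']
top 533.1338708435977 279.4078707901333 201.19127819031985 [0.27688377 0.00754755 1.64999036] [ 0.05697979 -0.05970832 -0.7030703   0.70631464] ['fx', 'fy', 'cx', 'cy', 'position', 'rotation']
wrist 325.19226210127806 282.4133533247097 212.2522566657618 [ 0.2401905  -0.58189958  0.38311234] [-0.10938966  0.0845129  -0.59834311  0.78922557] ['fx', 'fy', 'cx', 'cy', 'position', 'rotation']
```

View pics/scene0.png

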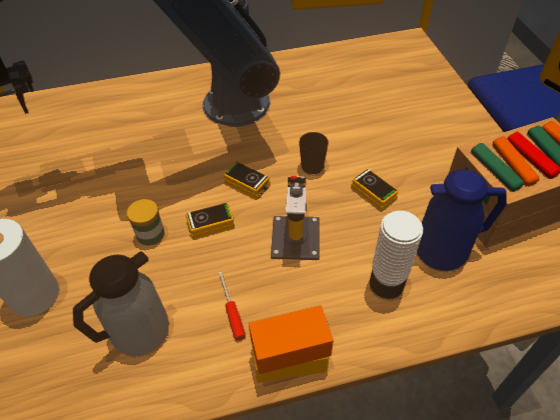

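View pics/top0.png

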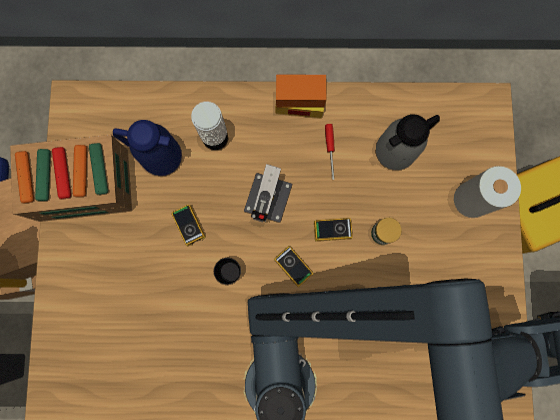

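View pics/wrist0.png

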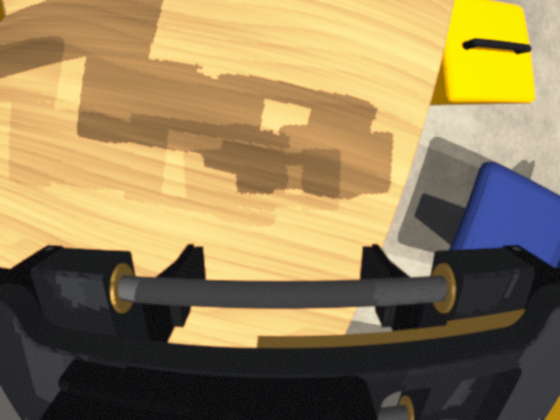

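```bash
cat > h.py <<'E'
import numpy as np, cv2
from scipy.spatial.transform import Rotation as R
from rig import robot
def ray(c,u,v,fish=False):
    x=(u-c["cx"])/c["fx"]; y=(v-c["cy"])/c["fy"]
    if fish:
        r=np.hypot(x,y); s=np.sin(r)/r if r>1e-9 else 1
        d=np.array([x*s,-y*s,-np.cos(r)])
    else: d=np.array([x,-y,-1.])
    return np.array(c["position"]), R.from_quat(c["rotation"]).apply(d/np.linalg.norm(d))
def plane(c,u,v,z,fish=False):
    p,d=ray(c,u,v,fish); return p+d*(z-p[2])/d[2]
def two(c1,a,c2,b,f1=False,f2=False):
    p,d=ray(c1,*a,f1); q,e=ray(c2,*b,f2)
    A=np.array([d,-e]).T; t=np.linalg.lstsq(A,q-p,rcond=None)[0]
    x,y=p+d*t[0],q+e*t[1]; return (x+y)/2, np.linalg.norm(x-y)
def proj(c,P,fish=False):
    l=R.from_quat(c["rotation"]).inv().apply(np.array(P)-c["position"])
    x,y,z=l[0],-l[1],-l[2]
    if fish:
        r=np.hypot(x,y); k=np.arctan2(r,z)/max(r,1e-9)
    else: k=1/z
    return np.array([c["cx"]+c["fx"]*x*k,c["cy"]+c["fy"]*y*k])
def save(c,n,box=None,s=1):
    im=c["pixels"][:,:,::-1]
    if box: u0,v0,u1,v1=box; im=im[v0:v1,u0:u1]
    if s!=1: im=cv2.resize(im,None,fx=s,fy=s,interpolation=cv2.INTER_CUBIC)
    cv2.imwrite("pics/"+n,im)
E
python3 - <<'E'
from h import *
import pickle
a=robot.camera("scene");b=robot.camera("top");pickle.dump((a,b),open("c0.pkl","wb"))
b1=cv2.resize(b["pixels"][195:255,160:220],None,fx=6,fy=6,interpolation=cv2.INTER_CUBIC)
a1=cv2.resize(a["pixels"][158:218,344:404],None,fx=6,fy=6,interpolation=cv2.INTER_CUBIC)
cv2.imwrite("pics/tgt.png",np.hstack([a1,b1])[:,:,::-1])
b1=cv2.resize(b["pixels"][155:230,235:300],None,fx=6,fy=6,interpolation=cv2.INTER_CUBIC)
a1=cv2.resize(a["pixels"][170:245,265:330],None,fx=6,fy=6,interpolation=cv2.INTER_CUBIC)
cv2.imwrite("pics/stand.png",np.hstack([a1,b1])[:,:,::-1])
for n,p in dict(r=(188,225),o1=(332,229),o2=(293,265),cup=(228,270)).items(): print(n,plane(b,*p,0.037))
E
```

```text
r [0.4710185  0.27966321 0.037     ]
o1 [ 0.46086134 -0.15847707  0.037     ]
o2 [ 0.3514771 -0.039829   0.037    ]
cup [0.33569214 0.15528514 0.037     ]
```

View pics/tgt.png

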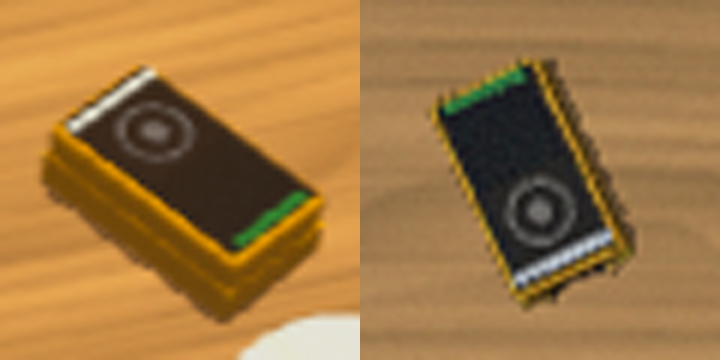

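View pics/stand.png

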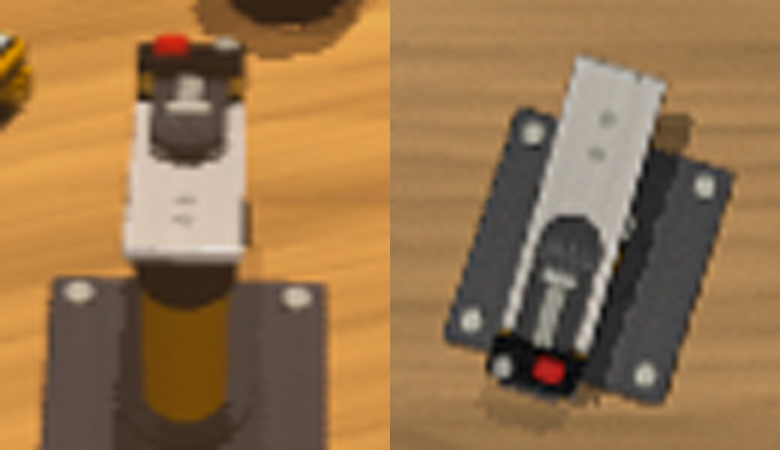

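Run:
```python
from h import *
import pickle
a,b=pickle.load(open("c0.pkl","rb"))
# reader by masks in top & scene
for nm,c,box in (("top",b,(160,195,220,255)),("scene",a,(344,158,404,212))):
    u0,v0,u1,v1=box
    hsv=cv2.cvtColor(c["pixels"],cv2.COLOR_RGB2HSV)[v0:v1,u0:u1].astype(int)
    H,S,V=hsv[...,0],hsv[...,1],hsv[...,2]
    g=(H>45)&(H<80)&(S>110)&(V>60); w=(S<60)&(V>140); k=(V<70)
    if nm=="scene": w[48:]=False
    for n,m in(("green",g),("white",w),("dark",k)):
        nl,lab,st,ce=cv2.connectedComponentsWithStats(m.astype(np.uint8))
        i=1+np.argmax(st[1:,4]); p=ce[i]+[u0,v0]
        print(nm,n,st[i,4],p,plane(c,*p,0.037).round(4))
# stand corners
f=lambda u,v:(235+(u-390)/6,155+v/6); s=lambda u,v:(265+u/6,170+v/6)
T={'topL':(f(578,58),s(243,248)),'topR':(f(665,85),s(127,253)),}
P={}
for k,(t,q) in T.items(): P[k],e=two(b,t,a,q); print(k,P[k].round(4),round(e,4))
print("width",np.linalg.norm(P['topL']-P['topR']))
for n,(u,v) in dict(f1=(533,133),f2=(705,185),f3=(645,375),f4=(470,322)).items(): print(n,plane(b,*f(u,v),0.01).round(4))
for n,(u,v) in dict(f1=(298,297),f2=(78,290)).items(): print("scene",n,plane(a,*s(u,v),0.01).round(4))
```

```text
top green 29 [180.82758621 209.72413793] [0.5179 0.3031 0.037 ]
top white 29 [194.06896552 237.13793103] [0.4341 0.2601 0.037 ]
top dark 439 [186.08200456 222.43735763] [0.4788 0.2858 0.037 ]
scene green 28 [388.5        193.82142857] [0.5119 0.3067 0.037 ]
scene white 30 [361.96666667 174.2       ] [0.4271 0.2642 0.037 ]
scene dark 362 [377.03038674 186.1878453 ] [0.4788 0.2876 0.037 ]
topL [0.6259 0.0416 0.1843] 0.004
topR [0.614  0.0008 0.1804] 0.0042
width 0.04271652336642896
f1 [0.6265 0.0667 0.01  ]
f2 [ 0.5993 -0.0234  0.01  ]
f3 [0.499  0.0075 0.01  ]
f4 [0.5263 0.0983 0.01  ]
scene f1 [0.5231 0.1022 0.01  ]
scene f2 [0.4944 0.0114 0.01  ]
```

```bash
cat >> h.py <<'E'
def pose():
    o=robot.get_obs(); return np.array(o["position"]), R.from_quat(o["tool_rot"]), o
def delta(target,opening=None,jawyaw=None):
    "mm shift in tool axes to world target; turn (rad about tool y) to bring tool x to jawyaw (mod pi)"
    p,r,o=pose(); d=r.inv().apply(np.array(target)-p)*1000
    x=r.as_matrix()[:,0]; y=np.arctan2(x[1],x[0]); t=None
    if jawyaw is not None:
        # tool y is down: +turn about y reduces world yaw
        t=-((jawyaw-y+np.pi/2)%np.pi-np.pi/2)
    return d.round(1), t, np.degrees(y)
E
python3 - <<'E'
from h import *
p,r,o=pose(); print(r.as_matrix().round(4))
c=robot.camera("wrist"); print("cam in tool",(r.inv().apply(c["position"]-p)*1000).round(1)); print("view dir tool",r.inv().apply(R.from_quat(c["rotation"]).apply([0,0,-1])).round(3))
print(delta([0.43,-0.25,0.33]),delta([0.475,0.283,0.2],jawyaw=np.radians(117)))
E
```

```text
[[ 2.694e-01 -1.000e-04  9.630e-01]
 [-9.630e-01  1.000e-03  2.694e-01]
 [-1.000e-03 -1.000e+00  2.000e-04]]
cam in tool [   0.5 -161.4   74.4]
view dir tool [-0.     0.962 -0.274]
(array([-268.2, -107.6,  346.7]), None, np.float64(-74.37203119561757)) (array([-769.3,   22.9,  533.6]), np.float64(-0.1984793870030339), np.float64(-74.37203119561757))
```

```bash
python3 -m creep '[[[-28,-17,37],0,1],[[-28,-17,37],0,1],[[-28,-17,37],0,1],[[-28,-17,37],0,1],[[-28,-17,37],0,1],[[-28,-17,37],0,1],[[-28,-17,37],0,1],[[-28,-17,37],0,1]]' 20
python3 - <<'E'
from h import *
print(delta([0.56,0.04,0.37],jawyaw=np.radians(-107.4)))
E
```

```text
time: 1.1
position: [0.3939, -0.3046, 0.3594]
tool_rot: [0.563, -0.427, 0.428, -0.563]
ft_force: [0.8, 0.5, -0.3]
grip_width: 0.0869
(array([-287.2,  -10.6,  252.7]), np.float64(0.5761983789739236), np.float64(-74.38626472251464))
```

```bash
python3 -m creep '[[[-36,-1,31],0,1],[[-36,-1,31],0,1],[[-36,-1,31],0,1],[[-36,-1,31],0,1],[[-36,-1,31],0,1],[[-36,-1,31],0,1],[[-36,-1,31],0,1],[[-36,-1,31],0,1]]'
python3 -m creep '[[[0,0,0],0.144,1],[[0,0,0],0.144,1],[[0,0,0],0.144,1],[[0,0,0],0.144,1],[[0,0,0],0,1]]'
python3 - <<'E'
from h import *
import pickle
c=robot.camera("wrist"); save(c,"w1.png"); pickle.dump(c,open("w1.pkl","wb"))
print(delta([0.475,0.283,0.3],jawyaw=np.radians(117)))
E
```

```text
time: 1.9
position: [0.5547, 0.0397, 0.3667]
tool_rot: [0.563, -0.427, 0.427, -0.563]
ft_force: [-0.2, -0.8, 0.4]
grip_width: 0.0871
time: 2.4
position: [0.5542, 0.0379, 0.3664]
tool_rot: [-0.419, 0.57, -0.57, 0.419]
ft_force: [0.0, -0.5, -0.3]
grip_width: 0.0871
(array([-210.7,   66.5, -148.1]), np.float64(-0.7713803574759943), np.float64(-107.19683888266721))
```

View pics/w1.png

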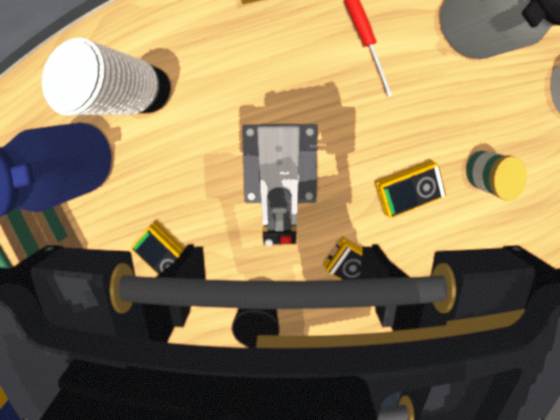

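Run:
```python
from h import *
import pickle
c=pickle.load(open("w1.pkl","rb")); save(c,"w1s.png",(230,110,335,255),4)
```

```text
(no output)
```

View pics/w1s.png

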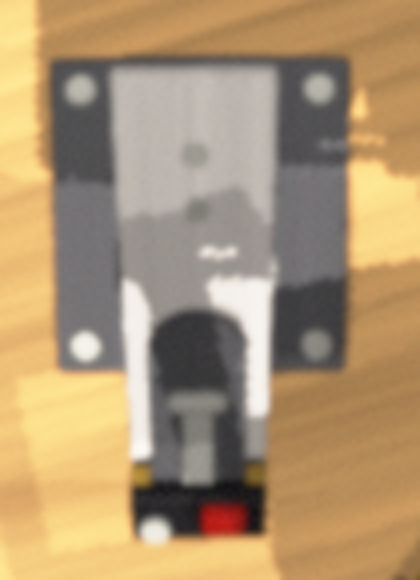

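Run:
```python
from h import *
import pickle
a,b=pickle.load(open("c0.pkl","rb")); w=pickle.load(open("w1.pkl","rb"))
f=lambda u,v:(235+(u-390)/6,155+v/6); s=lambda u,v:(265+u/6,170+v/6); g=lambda u,v:(230+u/4,110+v/4)
sc=[plane(w,*g(*q),0.011,True) for q in((80,90),(320,90),(316,345),(86,347))]
for q in sc: print(q.round(4))
C=np.mean(sc,0); up=(sc[0]+sc[1]-sc[2]-sc[3])/2; print("foot ctr wrist",C.round(4),"yaw",np.degrees(np.arctan2(up[1],up[0])),np.linalg.norm(up))
fc=[plane(w,*g(*q),0.01,True) for q in((52,58),(350,58),(342,370),(58,370))]; C2=np.mean(fc,0); up=(fc[0]+fc[1]-fc[2]-fc[3])/2;print("foot corners",C2.round(4),np.degrees(np.arctan2(up[1],up[0])),[np.linalg.norm(fc[i]-fc[(i+1)%4]).round(4) for i in range(4)])
def tri(obs):
    A=np.zeros((3,3));B=np.zeros(3);rs=[]
    for c,uv,fi in obs:
        p,d=ray(c,*uv,fi);M=np.eye(3)-np.outer(d,d);A+=M;B+=M@p;rs.append((p,M))
    x=np.linalg.solve(A,B);return x,[np.linalg.norm(M@(x-p)).round(4) for p,M in rs]
for n,t,q,h in (("L",(578,58),(243,248),(111,67)),("R",(665,85),(127,253),(279,67))):
    print(n,*tri([(b,f(*t),0),(a,s(*q),0),(w,g(*h),1)]),"w+s",tri([(a,s(*q),0),(w,g(*h),1)])[0].round(4),"w+t",tri([(b,f(*t),0),(w,g(*h),1)])[0].round(4))
# rail nose flange tip
print("nose w+s",tri([(a,s(187,160),0),(w,g(198,310),1)]), tri([(b,f(572,215),0),(a,s(187,160),0),(w,g(198,310),1)]))
# block top red tab
print("tab",tri([(b,f(549,370),0),(a,s(172,44),0),(w,g(223,518),1)]))
```

```text
[0.6248 0.0689 0.011 ]
[ 0.5965 -0.0215  0.011 ]
[0.4976 0.0094 0.011 ]
[0.5248 0.0995 0.011 ]
foot ctr wrist [0.5609 0.0391 0.011 ] yaw -17.185263723536785 0.10413788250876284
foot corners [0.5622 0.0387 0.01  ] -17.584563394559407 [np.float64(0.1177), np.float64(0.1274), np.float64(0.1171), np.float64(0.1275)]
L [0.62691138 0.04139589 0.18486426] [np.float64(0.0023), np.float64(0.002), np.float64(0.0014)] w+s [0.6285 0.0419 0.1873] w+t [0.6281 0.0409 0.1742]
R [6.14473835e-01 1.97245651e-04 1.80932810e-01] [np.float64(0.0017), np.float64(0.0026), np.float64(0.0012)] w+s [0.6156 0.0008 0.1827] w+t [ 0.6148 -0.0012  0.1749]
nose w+s (array([0.55325418, 0.04206271, 0.15241935]), [np.float64(0.0009), np.float64(0.0009)]) (array([0.5549936 , 0.04195503, 0.15528032]), [np.float64(0.001), np.float64(0.0007), np.float64(0.0017)])
tab (array([0.48397223, 0.0545867 , 0.14218887]), [np.float64(0.0016), np.float64(0.0015), np.float64(0.0008)])
```

```bash
python3 -m creep '[[[-32,15,-22],0,1],[[-32,15,-22],0,1],[[-32,15,-22],0,1],[[-32,15,-22],0,1],[[-32,15,-22],0,1],[[-32,15,-22],0,1],[[-22,15,-15],0,1]]'
python3 -m creep '[[[0,0,0],-0.145,1],[[0,0,0],-0.145,1],[[0,0,0],-0.145,1],[[0,0,0],-0.145,1],[[0,0,0],-0.145,1],[[0,0,0],-0.046,1],[[0,0,0],0,1]]'
python3 - <<'E'
from h import *
import pickle
c=robot.camera("wrist"); save(c,"w2.png"); pickle.dump(c,open("w2.pkl","wb"))
E
```

```text
time: 3.15
position: [0.4769, 0.288, 0.2611]
tool_rot: [-0.42, 0.569, -0.569, 0.42]
ft_force: [1.4, 0.1, 0.4]
grip_width: 0.0871
time: 3.85
position: [0.478, 0.2858, 0.2616]
tool_rot: [-0.603, 0.37, -0.37, 0.603]
ft_force: [-0.1, 0.0, -0.4]
grip_width: 0.0874
```

View pics/w2.png

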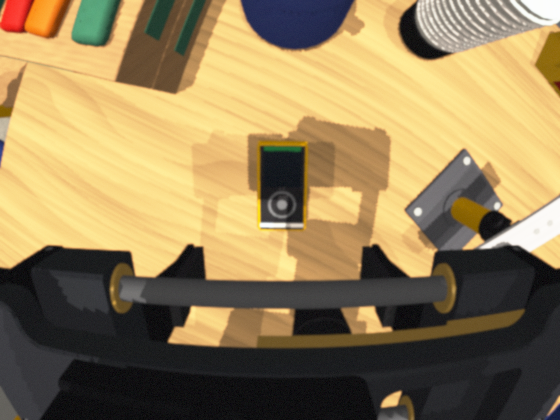

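Run:
```python
from h import *
import pickle
c=pickle.load(open("w2.pkl","rb")); save(c,"w2r.png",(245,130,320,240),5)
u0,v0,u1,v1=245,130,320,240
hsv=cv2.cvtColor(c["pixels"],cv2.COLOR_RGB2HSV)[v0:v1,u0:u1].astype(int)
H,S,V=hsv[...,0],hsv[...,1],hsv[...,2]
for n,m in(("green",(H>45)&(H<85)&(S>110)),("white",(S<60)&(V>140)),("face",((V<90))|((S>200)&(H>15)&(H<28)))):
    nl,lab,st,ce=cv2.connectedComponentsWithStats(m.astype(np.uint8)); i=1+np.argmax(st[1:,4]); p=ce[i]+[u0,v0]
    print(n,st[i],p,plane(c,*p,0.037,True).round(4))
```

```text
green [ 18  17  39   6 198] [282.61616162 149.13131313] [0.5157 0.3046 0.037 ]
white [ 15  92  43   6 227] [279.69162996 224.65638767] [0.4304 0.2654 0.037 ]
face [  12   11   51   89 3469] [282.48371289 180.37128856] [0.4819 0.2876 0.037 ]
```

View pics/w2r.png

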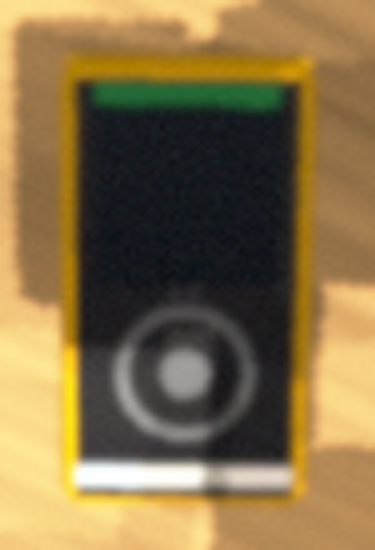

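Run:
```python
from h import *
import pickle
c=pickle.load(open("w2.pkl","rb"))
P=[plane(c,245+u/5,130+v/5,0.037,True) for u,v in((67,58),(312,60),(303,498),(72,496))]
for i in range(4): print(P[i].round(4),np.linalg.norm(P[i]-P[(i+1)%4]).round(4))
C=np.mean(P,0); x=(P[0]+P[1]-P[2]-P[3])/2; yaw=np.arctan2(x[1],x[0]); print("C",C.round(4),np.degrees(yaw))
x/=np.linalg.norm(x); Pq,r,o=pose(); print(r.as_matrix().round(3))
for d in (0.036,0.04): print(d,(C+d*x).round(4), delta([*(C+d*x)[:2],0.10],jawyaw=yaw+np.pi/2))
```

```text
[0.5108 0.3343 0.037 ] 0.0579
[0.5367 0.2824 0.037 ] 0.109
[0.4393 0.2334 0.037 ] 0.058
[0.4135 0.2854 0.037 ] 0.109
C [0.4751 0.2839 0.037 ] 26.699422761589275
[[ 0.452  0.     0.892]
 [-0.892  0.     0.452]
 [-0.    -1.     0.   ]]
0.036 [0.5072 0.3    0.037 ] (array([  0.5, 161.6,  32.5]), np.float64(0.0025615634526108266), np.float64(-63.15381046362118))
0.04 [0.5108 0.3018 0.037 ] (array([  0.6, 161.6,  36.5]), np.float64(0.0025615634526108266), np.float64(-63.15381046362118))
```

```bash
python3 -m creep '[[[0,40,6],0,1],[[0,40,6],0,1],[[0,40,6],0,1],[[0,40,6],0,1],[[0,40,6],0,1],[[0.5,40,4],0,1],[[0,0,0],0,1]]'
python3 - <<'E'
from h import *
import pickle
c=robot.camera("wrist"); save(c,"w3.png"); pickle.dump(c,open("w3.pkl","wb"))
C=np.array([.4751,.2839]);x=np.array([np.cos(.466),np.sin(.466)])
print(delta([*(C+.038*x),0.004]))
E
```

```text
time: 4.6
position: [0.5049, 0.2992, 0.0158]
tool_rot: [0.606, -0.373, 0.368, -0.599]
ft_force: [-0.6, -0.4, 0.0]
grip_width: 0.0869
(array([ 0.3, 14.9,  2.9]), None, np.float64(-63.19598392439229))
```

View pics/w3.png

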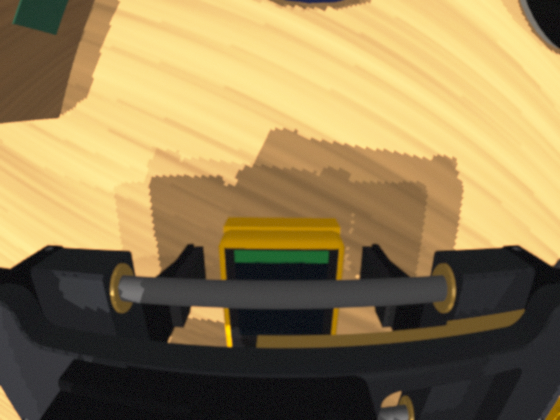

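```bash
python3 -m creep '[[[0,6,2],0,1],[[0,5,1],0,1],[[0,0,0],0,1],[[0,0,0],0,0.6],[[0,0,0],0,0.6],[[0,0,0],0,0.6],[[0,0,0],0,0.6],[[0,0,0],0,0.6]]' 4
python3 - <<'E'
from h import *
p,r,o=pose();print(r.as_matrix().round(4),p)
E
```

```text
time: 5.45
position: [0.5113, 0.3023, 0.0109]
tool_rot: [-0.602, 0.371, -0.371, 0.602]
ft_force: [0.2, -0.0, 2.4]
grip_width: 0.062
[[ 4.507e-01  3.000e-04  8.927e-01]
 [-8.927e-01  3.000e-04  4.507e-01]
 [-2.000e-04 -1.000e+00  4.000e-04]] [0.51132066 0.30229871 0.01089027]
```

```bash
python3 -m creep '[[[0,0,0],0,0.85],[[0,0,0],0,0.85],[[0,3,0],0,0.85],[[0,3,0],0,0.85],[[0,0,0],0,0.85],[[0,0,0],0,0.6],[[0,0,0],0,0.6],[[0,0,0],0,0.6]]' 4
python3 -m creep '[[[0,0,0],0,0.6],[[0,0,0],0,0.6]]' 4
```

```text
time: 6.25
position: [0.5112, 0.3022, 0.0045]
tool_rot: [-0.602, 0.371, -0.371, 0.602]
ft_force: [-0.0, 0.9, -0.1]
grip_width: 0.0621
time: 6.45
position: [0.5112, 0.3022, 0.0046]
tool_rot: [-0.602, 0.37, -0.371, 0.602]
ft_force: [0.7, 0.6, -2.1]
grip_width: 0.0622
```

```bash
python3 -m creep '[[[0,-5,-1],0,0.6],[[0,-5,-2],0,0.6],[[0,-5,-2],0,0.6],[[0,-5,-2.4],0,0.6],[[0,0,0],0,0.6]]' 4
python3 - <<'E'
from h import *
c=robot.camera("scene"); save(c,"s4.png",(330,140,420,220),7)
c=robot.camera("wrist"); save(c,"w4.png")
E
```

```text
time: 6.95
position: [0.5046, 0.2987, 0.0255]
tool_rot: [-0.602, 0.37, -0.371, 0.602]
ft_force: [0.1, 0.3, -1.9]
grip_width: 0.0616
```

View pics/s4.png

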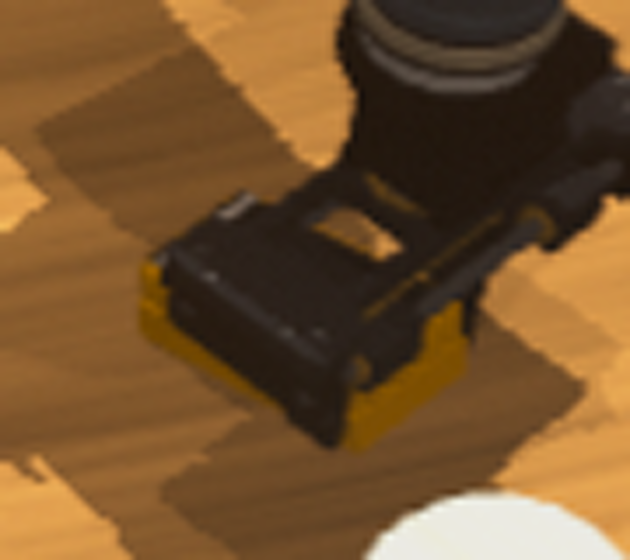

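View pics/w4.png

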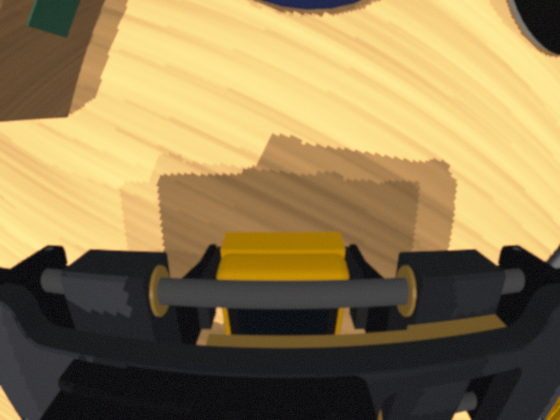

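```bash
python3 -m creep '[[[0,-4.5,-2.5],0,0.6],[[0,-4.5,-2.8],0,0.6],[[0,-4.5,-3],0,0.6],[[0,-4.5,-3.3],0,0.6],[[0,0,0],0,0.6],[[0,0,0],0,0.6]]' 4
python3 -m creep '[[[0,0,0],0,0.6],[[0,0,0],0,0.6],[[0,0,0],0,0.6]]' 40
python3 - <<'E'
from h import *
c=robot.camera("scene"); save(c,"s5.png",(330,140,420,220),7)
c=robot.camera("wrist"); save(c,"w5.png")
E
```

```text
time: 7.65
position: [0.4941, 0.2935, 0.0428]
tool_rot: [0.602, -0.371, 0.37, -0.602]
ft_force: [0.7, 0.2, -0.7]
grip_width: 0.0621
time: 7.95
position: [0.4942, 0.2936, 0.0425]
tool_rot: [0.602, -0.371, 0.37, -0.602]
ft_force: [0.2, -0.7, 1.2]
grip_width: 0.062
```

View pics/s5.png

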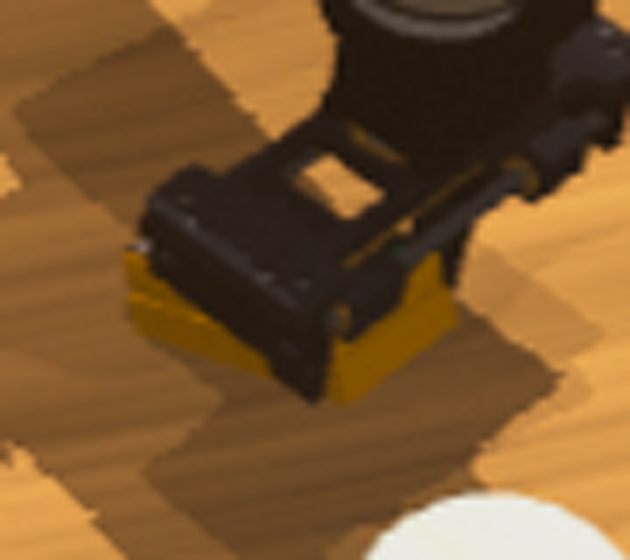

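View pics/w5.png

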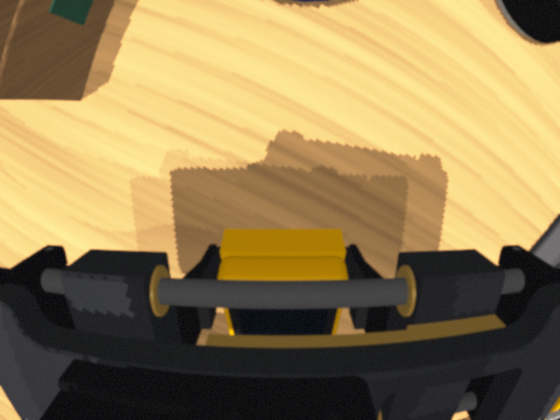

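```bash
python3 -m creep '[[[0,-20,0],0,0.6],[[0,-35,0],0,0.6],[[0,-40,0],0,0.6],[[0,-40,0],0,0.6],[[0,-40,0],0,0.6],[[0,-40,0],0,0.6],[[0,-30,0],0,0.6],[[0,0,0],0,0.6]]'
python3 - <<'E'
from h import *
import pickle
c=robot.camera("wrist"); save(c,"w6.png",(190,200,375,345),4); pickle.dump(c,open("w6.pkl","wb"))
c=robot.camera("scene"); save(c,"s6.png",(300,50,460,200),4)
E
```

```text
time: 8.85
position: [0.4967, 0.2946, 0.2919]
tool_rot: [-0.599, 0.368, -0.373, 0.605]
ft_force: [0.9, 0.6, -3.0]
grip_width: 0.0614
```

View pics/w6.png

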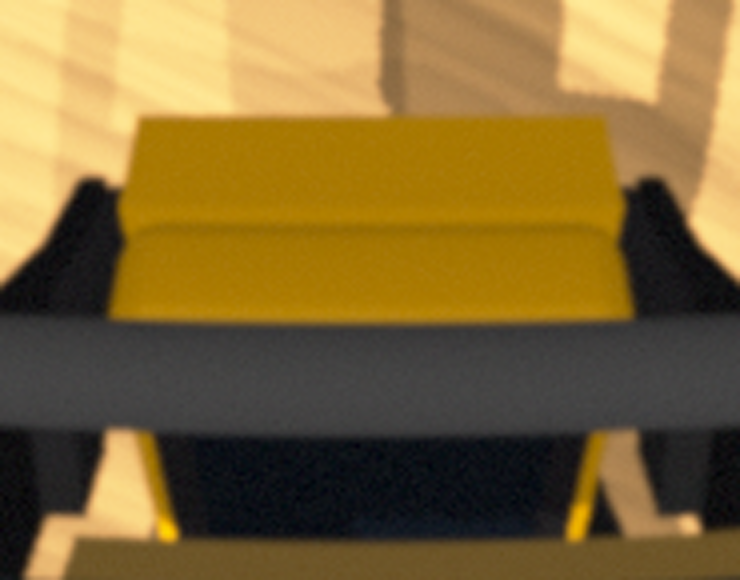

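View pics/s6.png

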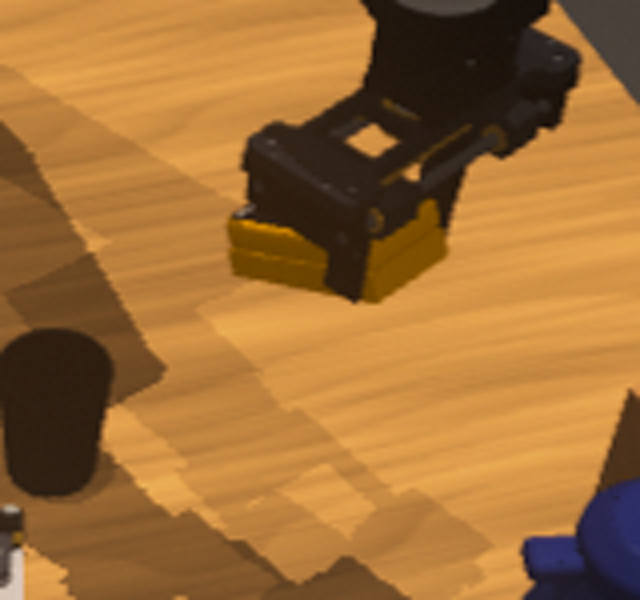

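Run:
```python
from h import *
import pickle
c=pickle.load(open("w6.pkl","rb")); p,r,o=pose(); print(p, r.as_matrix()[:,1].round(4),o["ft_force"])
T=lambda P:r.inv().apply(np.array(P)-p)*1000
L=ray(c,190+140/4,200+117/4,True);Rr=ray(c,190+605/4,200+117/4,True)
ang=np.arccos(L[1]@Rr[1]); dist=31/np.tan(ang/2)
m=(L[1]+Rr[1]);m/=np.linalg.norm(m); print("bottom edge mid in tool",T(L[0]+m*dist/1000).round(1))
cam=T(L[0]); d=r.inv().apply(m)
for gx in(36,38,40):
  for gz in (22,23.5,25):
    best=[]
    for th in np.radians(np.arange(10,40,.25)):
        # reader x in tool: (z: cos, y(up=-): -sin)
        vx=np.array([0,-np.sin(th),np.cos(th)]);vz=np.array([0,-np.cos(th),-np.sin(th)])
        P=np.array([0,-19,0])+(56-gx)*vx-gz*vz
        e=np.linalg.norm(np.cross(P-cam,d)[0]); best.append((e,np.degrees(th),P.round(1)))
    print(gx,gz,min(best,key=lambda t:t[0]))
```

```text
[0.49354264 0.29334891 0.28676825] [-1.e-03 -3.e-04 -1.e+00] [-0.8309791   0.78533792 -3.58347538]
bottom edge mid in tool [ 0.9 -4.4 22.1]
36 22 (np.float64(2.5019429881740294), np.float64(10.0), array([ 0. , -0.8, 23.5]))
36 23.5 (np.float64(3.2128356606027566), np.float64(10.0), array([ 0. ,  0.7, 23.8]))
36 25 (np.float64(3.9237283330314767), np.float64(10.0), array([ 0. ,  2.1, 24. ]))
38 22 (np.float64(0.740825842335326), np.float64(10.0), array([ 0. , -0.5, 21.5]))
38 23.5 (np.float64(1.4517185147640461), np.float64(10.0), array([ 0. ,  1. , 21.8]))
38 25 (np.float64(2.1626111871927662), np.float64(10.0), array([ 0. ,  2.5, 22.1]))
40 22 (np.float64(0.00318805280164014), np.float64(15.5), array([ 0. , -2.1, 21.3]))
40 23.5 (np.float64(0.025143855023792128), np.float64(11.5), array([ 0. ,  0.8, 20.4]))
40 25 (np.float64(0.40149404135406286), np.float64(10.0), array([ 0. ,  2.8, 20.1]))
```

Run:
```python
from h import *
c=robot.camera("scene"); save(c,"s7.png",(345,90,425,140),9)
p,r,o=pose()
T=lambda P:r.inv().apply(np.array(P)-p)*1000
def pl(u,v,X):
    q,d=ray(c,u,v); q=T(q); d=r.inv().apply(d); return (q+d*(X-q[0])/d[0]).round(1)
f=lambda u,v:(300+u/4,50+v/4)
for n,uv,X in (("slot bot",(233,275),31),("slot top",(228,218),31),("+x bot R",(377,303),31),("+x bot L",(445,258),-31)): print(n,pl(*f(*uv),X))
# prediction
for gx,th in((38,25),(42,25),(42,20)):
    t=np.radians(th);vx=np.array([0,-np.sin(t),np.cos(t)]);vz=np.array([0,-np.cos(t),-np.sin(t)])
    print(gx,th,[ (np.array([X,-19,0])+(a-gx)*vx+(b-23.5)*vz).round(1) for X,a,b in((31,-56,0),(31,-56,37),(31,56,0),(-31,56,0))])
```

```text
slot bot [ 31.   39.2 -80.9]
slot top [ 31.    1.7 -90.1]
+x bot R [31.  -6.4 21.9]
+x bot L [-31.   -1.9  19.8]
38 25 [array([ 31. ,  42. , -75.3]), array([ 31. ,   8.5, -90.9]), array([31. , -5.3, 26.2]), array([-31. ,  -5.3,  26.2])]
42 25 [array([ 31. ,  43.7, -78.9]), array([ 31. ,  10.2, -94.5]), array([31. , -3.6, 22.6]), array([-31. ,  -3.6,  22.6])]
42 20 [array([ 31. ,  36.6, -84.1]), array([ 31. ,   1.8, -96.7]), array([31. , -1.7, 21.2]), array([-31. ,  -1.7,  21.2])]
```

View pics/s7.png

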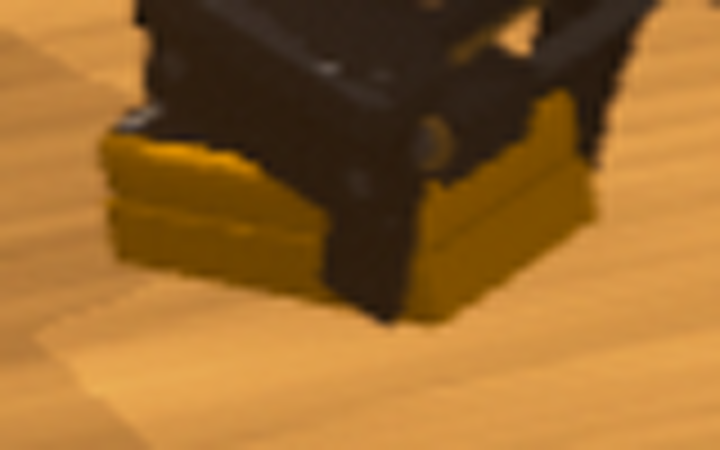

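```bash
python3 -m creep '[[[0,-5,0],0.11,0.6],[[0,-5,0],0.11,0.6],[[0,0,0],0.11,0.6],[[0,0,0],0.11,0.6],[[0,0,0],0.11,0.6],[[0,0,0],0.11,0.6],[[0,0,0],0.11,0.6],[[0,0,0],0,0.6]]' 40
python3 - <<'E'
from h import *
u=np.array([np.cos(np.radians(-17.4)),np.sin(np.radians(-17.4))])
t=np.array([.5615,.0388])+.0752*u
print(pose()[0],delta([*t,0.25],jawyaw=np.radians(72.6)))
E
```

```text
time: 9.8
position: [0.4928, 0.2929, 0.2945]
tool_rot: [-0.421, 0.57, -0.569, 0.417]
ft_force: [-0.1, 0.1, -3.5]
grip_width: 0.0616
[0.49282377 0.29293029 0.29448884] (array([222.2,  44.3, 216.6]), np.float64(0.0016526550682955943), np.float64(-107.30530983959575))
```

```bash
python3 -m creep '[[[28,4,27],0,0.6],[[28,4,27],0,0.6],[[28,5,27],0,0.6],[[28,5,27],0,0.6],[[28,6,27],0,0.6],[[28,6,27],0,0.6],[[28,7,27],0,0.6],[[26,7,27],0,0.6]]' 40
python3 -m creep '[[[0,0,0],0,0.6]]' 40
python3 - <<'E'
from h import *
import pickle
u=np.array([np.cos(np.radians(-17.4)),np.sin(np.radians(-17.4))])
t=np.array([.5615,.0388])+.0752*u
print(pose()[0],delta([*t,0.2123],jawyaw=np.radians(72.6)))
a=robot.camera("scene");b=robot.camera("top");w=robot.camera("wrist");pickle.dump((a,b,w),open("c8.pkl","wb"))
save(a,"s8.png",(230,80,370,230),4);save(b,"t8.png",(220,110,330,230),5);save(w,"w8.png")
E
```

```text
time: 10.6
position: [0.6338, 0.0158, 0.2511]
tool_rot: [-0.421, 0.57, -0.568, 0.419]
ft_force: [0.3, 0.3, -2.3]
grip_width: 0.0618
time: 10.7
position: [0.6356, 0.0122, 0.2501]
tool_rot: [0.42, -0.57, 0.57, -0.417]
ft_force: [0.1, -0.0, -3.3]
grip_width: 0.0617
[0.63560937 0.01220891 0.25010781] (array([-3.3, 37.8, -3.4]), np.float64(-0.0011421243465781217), np.float64(-107.46543890473808))
```

View pics/s8.png

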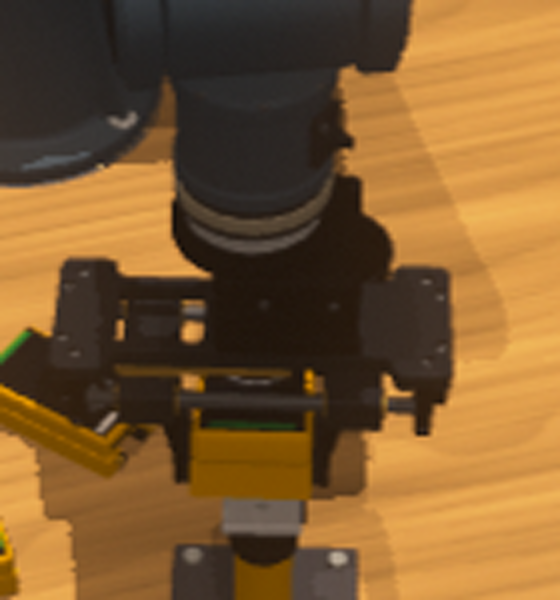

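View pics/t8.png

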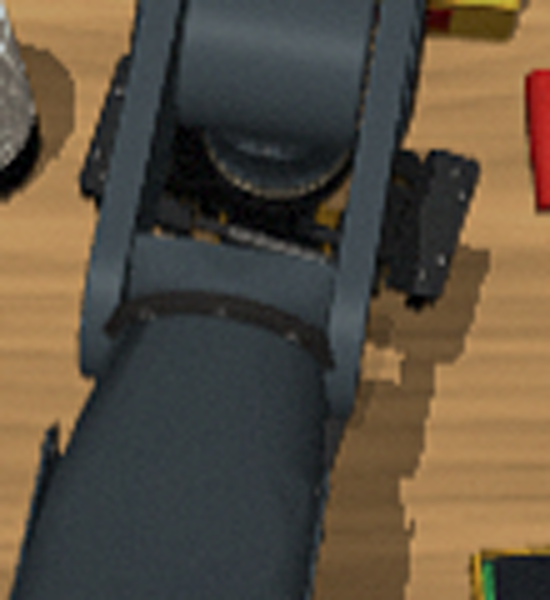

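View pics/w8.png

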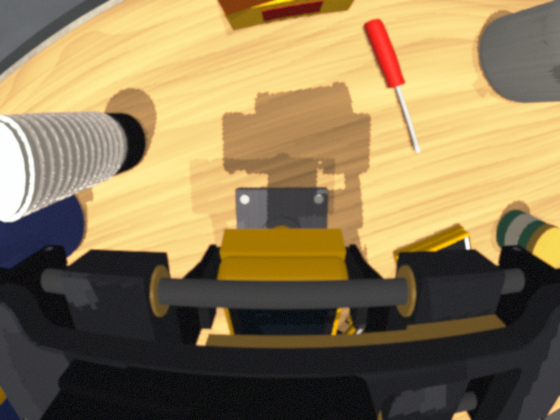

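```bash
cat > m.py <<'E'
from h import *
import sys
def screws(c,box):
    u0,v0,u1,v1=box; im=c["pixels"][v0:v1,u0:u1].astype(float)
    g=cv2.cvtColor(c["pixels"],cv2.COLOR_RGB2HSV)[v0:v1,u0:u1]
    m=((g[...,1]<60)&(g[...,2]>110)).astype(np.uint8)
    n,l,s,ce=cv2.connectedComponentsWithStats(m)
    return [(s[i,4],ce[i]+[u0,v0]) for i in range(1,n) if s[i,4]>8]
E
python3 - <<'E'
from m import *
w=robot.camera("wrist"); p,r,o=pose()
S=screws(w,(232,185,335,212)); print(S)
P=[r.inv().apply(plane(w,*q,0.0115,True)-p)*1000 for a,q in S]
for q in P: print(q.round(1))
print(p,delta([.634,.016,.2123],jawyaw=np.radians(72.6)))
save(w,"w9.png",(200,180,365,300),4)
E
```

```text
[(np.int32(601), array([251.11647255, 200.80698835])), (np.int32(87), array([319.72413793, 196.26436782]))]
[-38.8 240.9 -24.7]
[ 48.7 240.8 -18.8]
[0.63326554 0.01816058 0.25228366] (array([ 1.8, 40. ,  1.5]), np.float64(0.0029977762279571607), np.float64(-107.22824007421337))
```

View pics/w9.png

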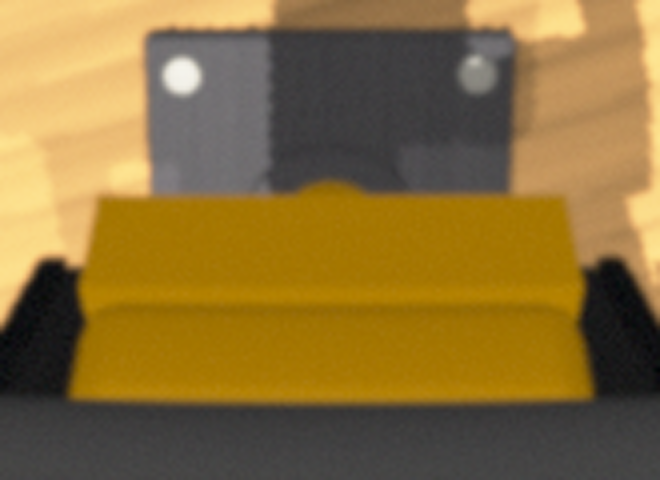

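```bash
python3 -m creep '[[[0,8,0],0,0.6],[[0,8,0],0,0.6],[[0,8,0],0,0.6],[[0,6,0],0,0.6],[[0,0,0],0,0.6],[[0,0,0],0,0.6]]' 40
python3 - <<'E'
from h import *
p,r,o=pose();print(p,r.as_matrix().round(4)[:,1],o["ft_force"],delta([.6393,.0144,.1987],jawyaw=np.radians(72.6)))
a=robot.camera("scene");save(a,"s10.png",(255,160,345,240),7)
E
```

```text
time: 11.5
position: [0.6344, 0.0174, 0.2233]
tool_rot: [-0.419, 0.57, -0.569, 0.419]
ft_force: [0.5, 0.0, -2.0]
grip_width: 0.0617
[0.6343751  0.01742434 0.22332697] [-3.e-04  0.e+00 -1.e+00] [ 0.54026458  0.04612498 -2.03011837] (array([ 1.4, 24.6,  5.6]), np.float64(0.0016462293831196462), np.float64(-107.30567800423682))
```

View pics/s10.png

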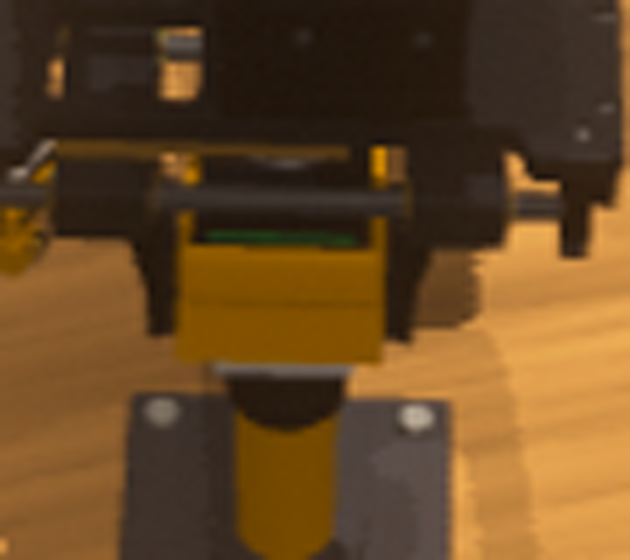

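Run:
```python
from h import *
a=robot.camera("scene"); p,r,o=pose()
f=lambda u,v:(255+u/7,160+v/7)
T=lambda P:(r.inv().apply(P-p)*1000).round(1)
for n,uv,z in(("plateL",(213,367),.182),("plateR",(353,370),.182),("rdL",(177,362),.2277),("rdR",(381,362),.2277),("tubeL",(237,470),.07),("tubeR",(337,470),.07),("s1",(162,411),.0115),("s2",(417,416),.0115)):
    print(n,T(plane(a,*f(*uv),z)))
```

```text
plateL [ 21.4  41.9 -13.1]
plateR [-22.5  41.9 -13.5]
rdL [30.2 -3.8 22.5]
rdR [-30.5  -3.8  20.3]
tubeL [ 16.  153.9 -58.6]
tubeR [-18.4 153.9 -59.9]
s1 [  46.9  212.3 -130. ]
s2 [ -47.5  212.3 -131.1]
```

```bash
python3 -m creep '[[[-0.3,5,1.5],0,0.6],[[0,5,1.5],0,0.6],[[0,4,1.5],0,0.6],[[0,3,1],0,0.6],[[0,0,0],0,0.6],[[0,0,0],0,0.6]]' 40
python3 - <<'E'
from h import *
p,r,o=pose();print(p,o["ft_force"],o["moment"],delta([.6393,.0144,.1987]))
a=robot.camera("scene");save(a,"s11.png",(255,160,345,240),7)
E
```

```text
time: 12.2
position: [0.6397, 0.016, 0.2064]
tool_rot: [-0.419, 0.57, -0.569, 0.419]
ft_force: [-0.6, 0.3, -3.3]
grip_width: 0.0619
[0.63973062 0.01597621 0.20639444] [-0.5538215   0.33861328 -3.32831766] [ 0.05354081 -0.12093227  0.04554859] (array([1.6, 7.7, 0.1]), None, np.float64(-107.31846822384087))
```

View pics/s11.png

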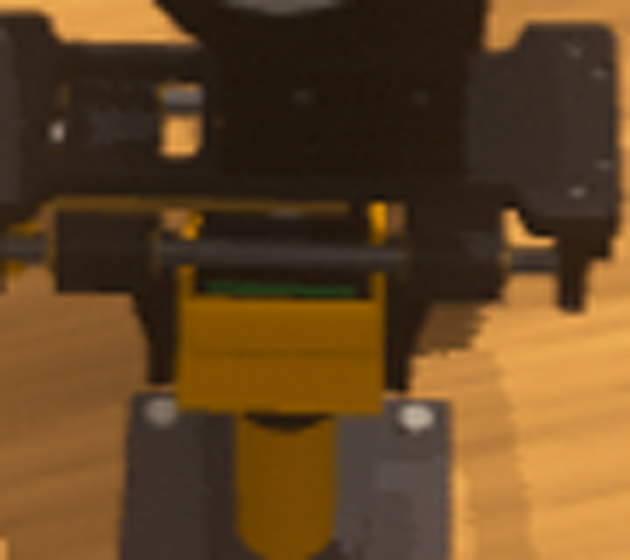

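```bash
python3 -m creep '[[[0,1.5,0.3],0,0.6],[[0,1.5,0.3],0,0.6],[[0,0,0],0,0.6]]' 40
python3 -m creep '[[[0,1.5,0],0,0.6],[[0,1.5,0],0,0.6],[[0,0,0],0,0.6]]' 40
python3 -m creep '[[[0,1,0],0,0.6],[[0,1,0],0,0.6],[[0,0,0],0,0.6]]' 40
```

```text
time: 12.55
position: [0.6402, 0.0159, 0.2033]
tool_rot: [-0.419, 0.57, -0.569, 0.419]
ft_force: [0.1, 0.0, -3.3]
grip_width: 0.0619
time: 12.85
position: [0.6401, 0.0159, 0.2003]
tool_rot: [-0.419, 0.57, -0.569, 0.419]
ft_force: [0.2, -0.5, -3.8]
grip_width: 0.0615
time: 13.15
position: [0.6404, 0.0158, 0.1996]
tool_rot: [0.419, -0.569, 0.57, -0.419]
ft_force: [-1.8, 0.6, 3.7]
grip_width: 0.0616
```

```bash
python3 -m creep '[[[0,0,0],0,0.6],[[0,0,0],0,0.6],[[0,0,0],0,0.6],[[0,0,0],0,0.6]]' 5
python3 -m creep '[[[0,0.5,0],0,0.6],[[0,0.5,0],0,0.6],[[0,0,0],0,0.6]]' 5
python3 - <<'E'
from h import *
import pickle
p,r,o=pose();print(p,o["ft_force"],o["moment"])
a=robot.camera("scene");b=robot.camera("top");w=robot.camera("wrist");save(a,"s12.png",(255,160,345,240),7);save(w,"w12.png",(180,180,385,350),3.5)
E
```

```text
time: 13.55
position: [0.6406, 0.0158, 0.1988]
tool_rot: [0.419, -0.569, 0.57, -0.419]
ft_force: [-1.0, 0.2, 2.8]
grip_width: 0.0622
time: 13.85
position: [0.6404, 0.0159, 0.1975]
tool_rot: [0.419, -0.57, 0.57, -0.419]
ft_force: [-1.2, 0.2, 2.9]
grip_width: 0.0621
[0.64041074 0.01586402 0.19748939] [-1.21308733  0.19259683  2.9287046 ] [0.13377661 0.17307958 0.00278577]
```

View pics/s12.png

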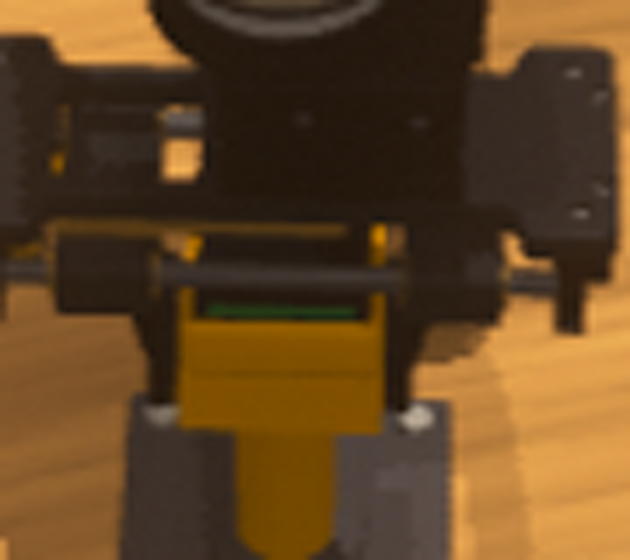

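View pics/w12.png

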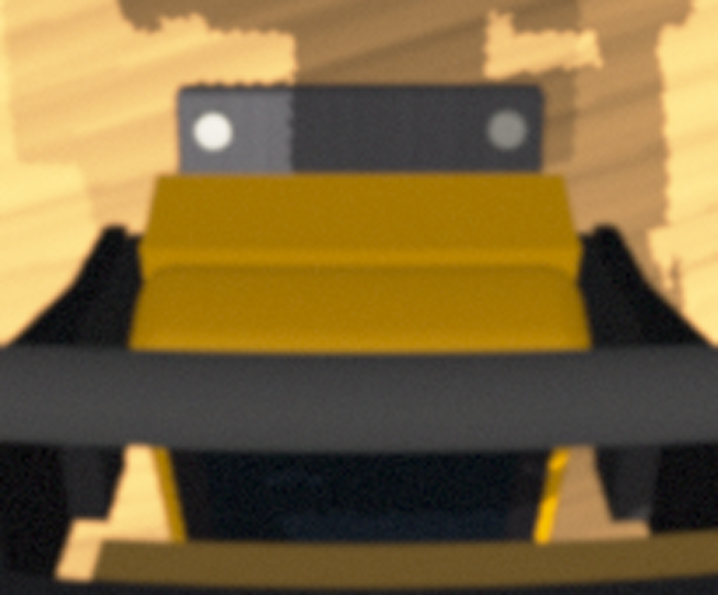

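```bash
python3 -m creep '[[[0,-0.8,0],0,0.6],[[0,0,0],0,0.6]]' 5
python3 -m creep '[[[0,-0.8,0],0,0.6],[[0,0,0],0,0.6]]' 5
python3 -m creep '[[[0,-0.8,0],0,0.6],[[0,0,0],0,0.6]]' 5
python3 - <<'E'
from h import *
p,r,o=pose();print(p,o["ft_force"],o["moment"])
E
```

```text
time: 14.2
position: [0.64, 0.0159, 0.1978]
tool_rot: [-0.419, 0.57, -0.569, 0.419]
ft_force: [-0.6, -0.5, 0.4]
grip_width: 0.0623
time: 14.4
position: [0.6394, 0.016, 0.1984]
tool_rot: [-0.42, 0.57, -0.569, 0.418]
ft_force: [-1.2, 0.7, -0.9]
grip_width: 0.0619
time: 14.6
position: [0.6399, 0.0158, 0.1996]
tool_rot: [-0.419, 0.57, -0.569, 0.419]
ft_force: [-1.0, -0.1, -1.5]
grip_width: 0.0622
[0.6399045  0.01579711 0.19963313] [-1.01739853 -0.14429267 -1.48291096] [0.09081254 0.17115327 0.03323699]
```

```bash
python3 -m creep '[[[0,0.85,-1.8],0,0.6],[[0,0.85,-1.8],0,0.6],[[0,0,0],0,0.6]]' 6
python3 -m creep '[[[0,0.85,-1.8],0,0.6],[[0,0.85,-1.8],0,0.6],[[0,0,0],0,0.6]]' 6
python3 -m creep '[[[0,0.85,-1.8],0,0.6],[[0,0.85,-1.8],0,0.6],[[0,0,0],0,0.6]]' 6
```

```text
time: 14.9
position: [0.6365, 0.0169, 0.1982]
tool_rot: [-0.419, 0.57, -0.569, 0.419]
ft_force: [-0.5, -0.6, -0.5]
grip_width: 0.062
time: 15.2
position: [0.633, 0.0181, 0.1965]
tool_rot: [-0.419, 0.57, -0.569, 0.419]
ft_force: [-2.0, 0.4, 0.1]
grip_width: 0.0618
time: 15.5
position: [0.6296, 0.0192, 0.1949]
tool_rot: [-0.419, 0.57, -0.569, 0.419]
ft_force: [-2.5, 0.3, 1.9]
grip_width: 0.0618
```

```bash
python3 -m creep '[[[0,-0.6,0],0,0.6],[[0,0,0],0,0.6]]' 6
python3 -m creep '[[[0,0.8,-1.8],0,0.6],[[0,0.8,-1.8],0,0.6],[[0,0,0],0,0.6]]' 6
python3 - <<'E'
from h import *
p,r,o=pose();print(p,o["ft_force"],o["moment"])
b=robot.camera("scene");a=robot.camera("top");w=robot.camera("wrist");save(b,"s13.png",(245,150,345,240),7);save(w,"w13.png");save(a,"t13.png",(220,110,330,230),5)
E
```

```text
time: 15.7
position: [0.6293, 0.0193, 0.1951]
tool_rot: [-0.419, 0.57, -0.569, 0.419]
ft_force: [-1.7, 0.5, -0.5]
grip_width: 0.0621
time: 16.0
position: [0.6263, 0.0202, 0.1938]
tool_rot: [-0.419, 0.57, -0.569, 0.419]
ft_force: [-1.0, 0.1, 0.9]
grip_width: 0.0619
[0.6263232  0.02020336 0.19376861] [-1.01283124  0.08701234  0.86444433] [0.13984866 0.18700517 0.02391192]
```

View pics/s13.png

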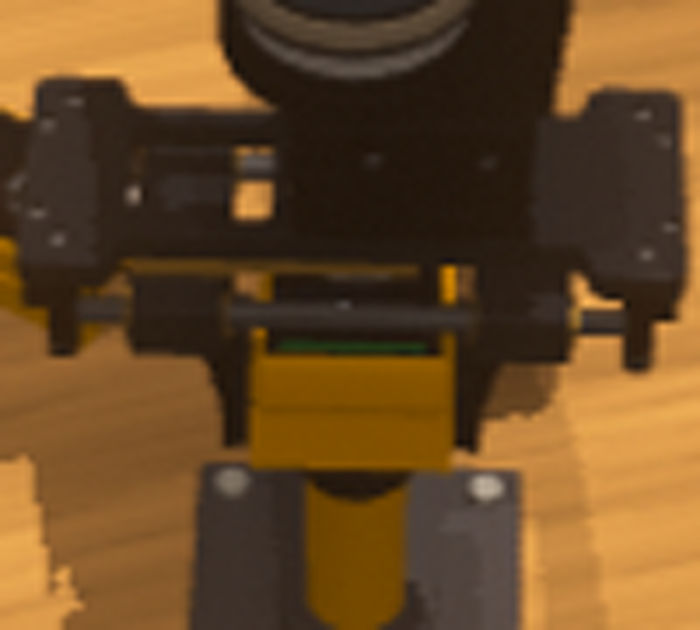

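View pics/w13.png

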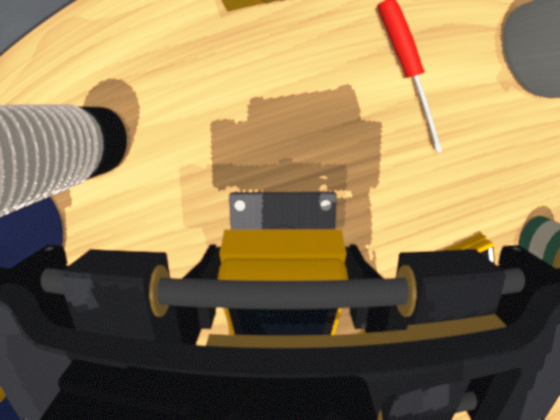

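```bash
cat > f.py <<'E'
from h import *
p,r,o=pose(); th=np.radians(25); f=r.inv().apply(o["ft_force"])  # tool axes
C=np.array([.5615,.0388]);u=np.array([np.cos(np.radians(-17.4)),np.sin(np.radians(-17.4))])
h=(p[:2]-C)@u*1000; z=(p[2]+.019-.125)*1000
print("t",o["time"],"seat-frame grip x %.1f z %.1f lat %.1f"%(h*np.cos(th)+z*np.sin(th), -h*np.sin(th)+z*np.cos(th)-26, (p[:2]-C)@np.array([-u[1],u[0]])*1000),"F lateral(x) %.1f  downslope-resist(+uphill) %.1f normal %.1f"%(f[0], f[2]*np.cos(th)-(f[1])*np.sin(th)+3.3*np.sin(th), -f[2]*np.sin(th)-f[1]*np.cos(th)+3.3*np.cos(th)),"M",o["moment"].round(2), "w",o["grip_width"])
E
python3 f.py
python3 -m creep '[[[0,0.8,-1.8],0,0.6],[[0,0.8,-1.8],0,0.6],[[0,0,0],0,0.6]]' 6 ; python3 f.py
python3 -m creep '[[[0,0.8,-1.8],0,0.6],[[0,0.8,-1.8],0,0.6],[[0,0,0],0,0.6]]' 6; python3 f.py
```

```text
t 16.15 seat-frame grip x 98.2 z 25.0 lat 1.6 F lateral(x) 1.2  downslope-resist(+uphill) 1.5 normal 3.6 M [0.17 0.23 0.02] w 0.06193441535713319
time: 16.45
position: [0.6226, 0.0213, 0.1919]
tool_rot: [-0.419, 0.57, -0.569, 0.419]
ft_force: [-1.2, 0.5, -0.7]
grip_width: 0.0619
t 16.45 seat-frame grip x 93.9 z 25.0 lat 1.6 F lateral(x) -0.2  downslope-resist(+uphill) -0.1 normal 2.9 M [ 0.16  0.2  -0.  ] w 0.061945737328276684
time: 16.75
position: [0.619, 0.0224, 0.1901]
tool_rot: [-0.419, 0.57, -0.569, 0.419]
ft_force: [-0.7, 0.8, -1.7]
grip_width: 0.0617
t 16.75 seat-frame grip x 89.7 z 25.0 lat 1.5 F lateral(x) -0.5  downslope-resist(+uphill) -0.1 normal 1.8 M [0.05 0.16 0.01] w 0.061678131018141125
```

```bash
python3 -m creep '[[[0,0.8,-1.8],0,0.6],[[0,0.8,-1.8],0,0.6],[[0,0,0],0,0.6]]' 6 ; python3 f.py
python3 -m creep '[[[0,0.8,-1.8],0,0.6],[[0,0.8,-1.8],0,0.6],[[0,0,0],0,0.6]]' 6; python3 f.py
python3 -m creep '[[[0,0.8,-1.8],0,0.6],[[0,0.8,-1.8],0,0.6],[[0,0,0],0,0.6]]' 6; python3 f.py
python3 - <<'E'
from h import *
b=robot.camera("scene");w=robot.camera("wrist");save(b,"s14.png",(245,150,345,240),7);save(w,"w14.png")
E
```

```text
time: 17.05
position: [0.6157, 0.0235, 0.1886]
tool_rot: [-0.419, 0.57, -0.569, 0.419]
ft_force: [-0.1, 0.7, -2.0]
grip_width: 0.0618
t 17.05 seat-frame grip x 85.9 z 25.0 lat 1.6 F lateral(x) -0.6  downslope-resist(+uphill) 0.3 normal 1.4 M [ 0.14  0.05 -0.05] w 0.06181076949038127
time: 17.35
position: [0.6123, 0.0245, 0.1872]
tool_rot: [-0.419, 0.57, -0.569, 0.419]
ft_force: [-0.8, -0.4, -2.4]
grip_width: 0.0617
t 17.35 seat-frame grip x 82.1 z 25.3 lat 1.6 F lateral(x) 0.6  downslope-resist(+uphill) -0.2 normal 1.1 M [0.12 0.03 0.01] w 0.06173808958572699
time: 17.65
position: [0.6089, 0.0256, 0.1856]
tool_rot: [-0.419, 0.57, -0.569, 0.419]
ft_force: [-0.8, 0.5, -3.5]
grip_width: 0.0623
t 17.65 seat-frame grip x 78.2 z 25.4 lat 1.6 F lateral(x) -0.2  downslope-resist(+uphill) -0.9 normal 0.2 M [0.04 0.02 0.01] w 0.062286995442880334
```

View pics/s14.png

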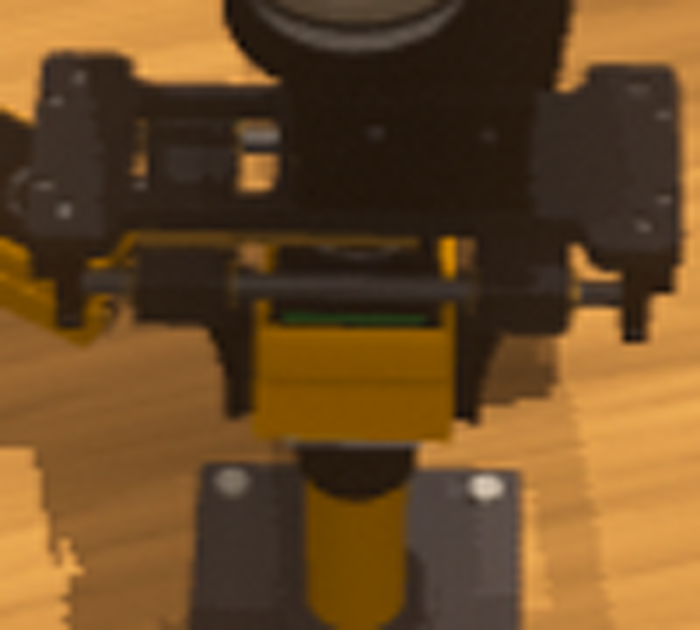

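View pics/w14.png

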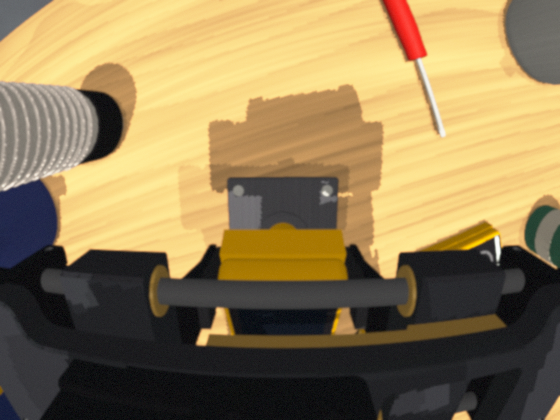

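```bash
python3 -m creep '[[[0,0,0],0,0.6],[[0,-0.7,0.3],0,0.6],[[0,-0.7,0.3],0,0.6],[[0,0,0],0,0.6]]' 15 ; python3 f.py
python3 -m creep '[[[0,-0.7,0.3],0,0.6],[[0,-0.4,0.2],0,0.6],[[0,0,0],0,0.6]]' 15 ; python3 f.py
```

```text
time: 18.15
position: [0.6103, 0.0252, 0.1874]
tool_rot: [0.419, -0.569, 0.57, -0.419]
ft_force: [0.7, 0.2, -3.3]
grip_width: 0.062
t 18.15 seat-frame grip x 80.3 z 26.4 lat 1.6 F lateral(x) -0.4  downslope-resist(+uphill) 0.5 normal -0.2 M [ 0.02 -0.06 -0.03] w 0.06197494754772656
time: 18.45
position: [0.6106, 0.0251, 0.1884]
tool_rot: [0.419, -0.569, 0.57, -0.419]
ft_force: [0.9, -0.1, -3.3]
grip_width: 0.0618
t 18.45 seat-frame grip x 81.0 z 27.1 lat 1.6 F lateral(x) -0.2  downslope-resist(+uphill) 0.8 normal -0.4 M [ 0.04 -0.16  0.04] w 0.061836738336995094
```

```bash
python3 -m creep '[[[0,-1,0],0,0.6],[[0,-1,0],0,0.6],[[0,0,0],0,0.6]]' 15 ; python3 f.py
python3 - <<'E'
from h import *
w=robot.camera("wrist");save(w,"w15.png",(190,200,375,345),4)
E
```

```text
time: 18.75
position: [0.6105, 0.0251, 0.1905]
tool_rot: [0.419, -0.569, 0.57, -0.419]
ft_force: [0.9, 0.2, -3.0]
grip_width: 0.0618
t 18.75 seat-frame grip x 81.8 z 29.1 lat 1.6 F lateral(x) -0.4  downslope-resist(+uphill) 0.9 normal -0.1 M [-0.01 -0.15 -0.02] w 0.061828333960066414
```

View pics/w15.png

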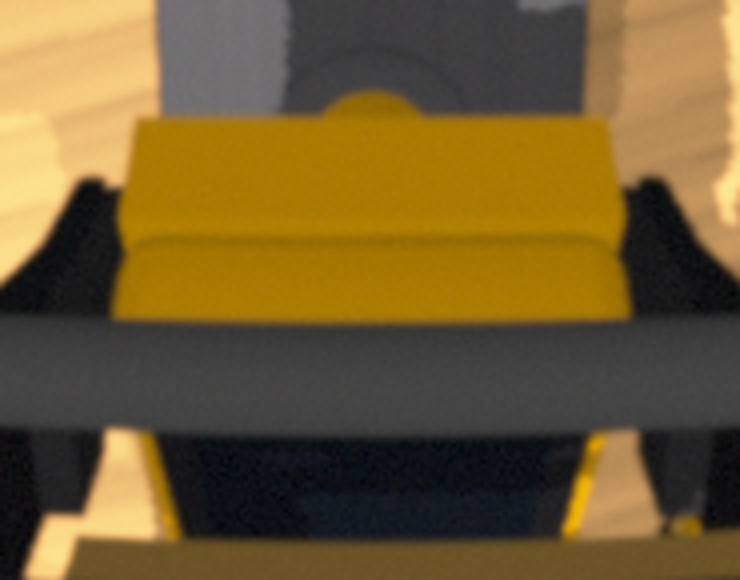

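Run:
```python
import cv2,numpy as np
for n in("w4","w5","w8","w13","w14"):
    im=cv2.imread(f"pics/{n}.png"); col=im[215:300,260:305].astype(float).mean(1)
    g=cv2.cvtColor(im,cv2.COLOR_BGR2HSV)[215:300,262:302]
    v=im[215:300,255:310,1].astype(float).mean(1); d=np.diff(v); 
    print(n,[(i+215,round(x,1)) for i,x in enumerate(d) if abs(x)>6])
im=cv2.imread("pics/w15.png");v=cv2.resize(im,None,fx=.25,fy=.25,interpolation=cv2.INTER_AREA)[:,65:120,1].astype(float).mean(1);d=np.diff(v);print([(i+200,round(x,1)) for i,x in enumerate(d) if abs(x)>6])
a=cv2.imread("pics/w13.png")[200:345,190:375];b=cv2.imread("pics/w14.png")[200:345,190:375]
cv2.imwrite("pics/cmp.png",cv2.resize(np.hstack([a,b]),None,fx=2.1,fy=4))
```

```text
w4 [(249, np.float64(6.5)), (252, np.float64(-7.1)), (253, np.float64(-9.2)), (278, np.float64(-10.5)), (279, np.float64(-23.5)), (280, np.float64(-29.9)), (281, np.float64(-14.7))]
w5 [(255, np.float64(-8.7)), (278, np.float64(-7.3)), (279, np.float64(-22.4)), (280, np.float64(-30.8)), (281, np.float64(-16.7))]
w8 [(226, np.float64(7.4)), (227, np.float64(12.9)), (228, np.float64(11.9)), (255, np.float64(-9.5)), (278, np.float64(-6.9)), (279, np.float64(-21.6)), (280, np.float64(-29.6)), (281, np.float64(-16.2))]
w13 [(227, np.float64(9.6)), (228, np.float64(18.9)), (229, np.float64(16.7)), (257, np.float64(-9.6)), (258, np.float64(-7.7)), (278, np.float64(-8.0)), (279, np.float64(-19.1)), (280, np.float64(-25.8)), (281, np.float64(-14.1))]
w14 [(227, np.float64(7.1)), (228, np.float64(12.4)), (229, np.float64(10.9)), (257, np.float64(-8.1)), (258, np.float64(-7.9)), (278, np.float64(-7.8)), (279, np.float64(-19.7)), (280, np.float64(-25.9)), (281, np.float64(-13.0))]
[(227, np.float64(9.5)), (228, np.float64(12.5)), (229, np.float64(9.9)), (257, np.float64(-6.1)), (258, np.float64(-8.1)), (278, np.float64(-8.8)), (279, np.float64(-19.7)), (280, np.float64(-24.5)), (281, np.float64(-13.3)), (307, np.float64(-9.4)), (308, np.float64(-16.5)), (309, np.float64(-14.3)), (333, np.float64(11.4)), (334, np.float64(20.2)), (335, np.float64(17.2)), (336, np.float64(8.0))]
```

View pics/cmp.png

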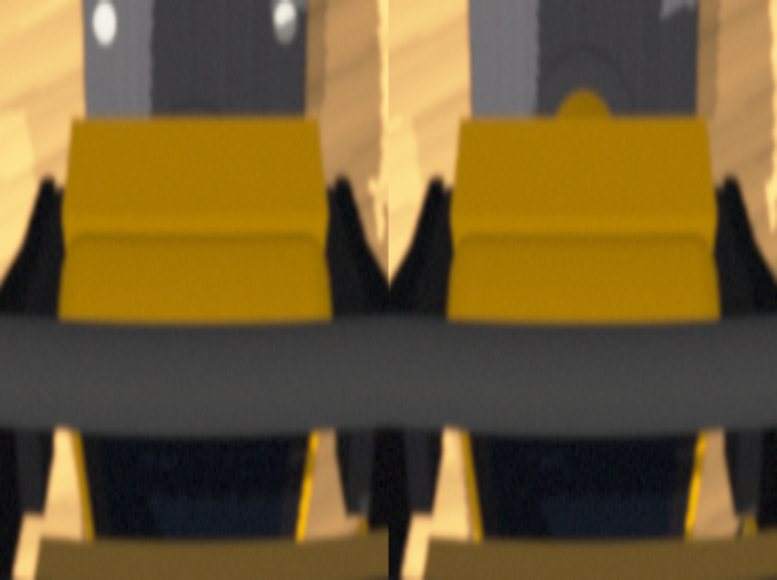

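Run:
```python
from h import *
b=robot.camera("scene");save(b,"s15.png",(265,185,325,230),12);t=robot.camera("top");save(t,"t15.png",(200,110,330,230),5)
```

```text
(no output)
```

View pics/s15.png

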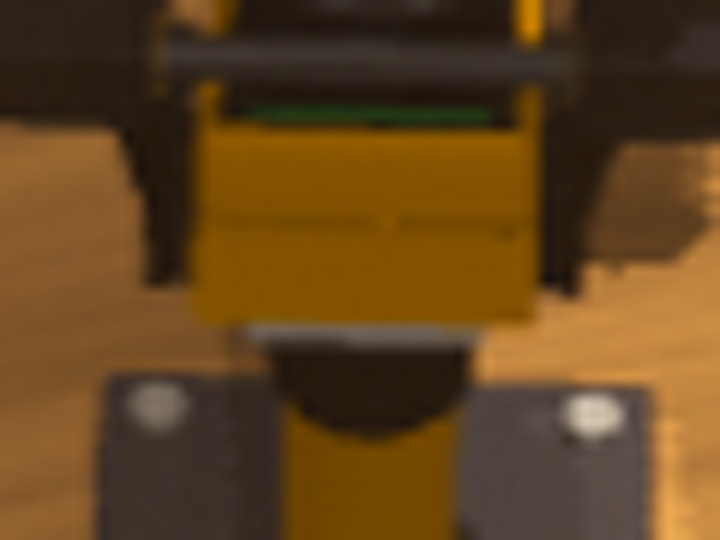

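View pics/t15.png

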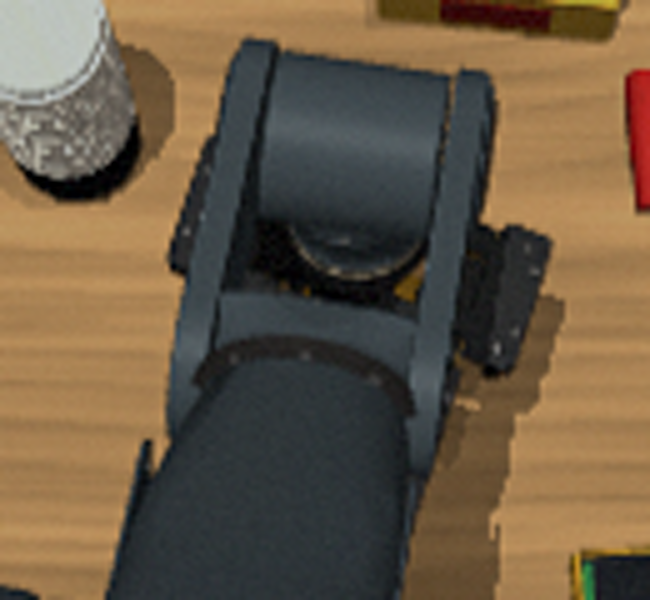

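Run:
```python
from h import *
from scipy.optimize import least_squares
w=robot.camera("wrist");p,r,o=pose()
Rc=R.from_quat(w["rotation"]); 
def px(P): # tool coords mm -> pixel
    return proj(w, p+r.apply(np.array(P)/1000),True)
def model(gx,gz,th,a,b,X=0):
    t=np.radians(th);vx=np.array([0,-np.sin(t),np.cos(t)]);vz=np.array([0,-np.cos(t),-np.sin(t)])
    return px(np.array([X,-19,0])+(a-gx)*vx+(b-gz)*vz)
print("w6-like pred (41.5,23.5,24): bottom",model(41.5,23.5,24,56,0),"ridge18.5",model(41.5,23.5,24,56,18.5), "top",model(41.5,23.5,24,56,37))
for rb,rr,n in((229.0,256,"w6"),(230,254.9,"w12"),(229.2,258.8,"w15")):
  for rh in (17,18.5,20):
    for gx in (40,41.5,43):
      s=least_squares(lambda q:[model(gx,q[0],q[1],56,0)[1]-rb,model(gx,q[0],q[1],56,rh)[1]-rr],[23,24]); print(n,rh,gx,s.x.round(1),round(s.cost,3))
```

```text
w6-like pred (41.5,23.5,24): bottom [281.16269033 225.1919438 ] ridge18.5 [281.04202814 251.61392215] top [280.90652864 282.76797463]
w6 17 40 [18.8 27.8] 0.0
w6 17 41.5 [20.2 28.5] 0.0
w6 17 43 [21.5 29.3] 0.0
w6 18.5 40 [19.1 23.1] 0.0
w6 18.5 41.5 [20.7 23.8] 0.0
w6 18.5 43 [22.2 24.5] 0.0
w6 20 40 [19.6 19.4] 0.0
w6 20 41.5 [21.3 20. ] 0.0
w6 20 43 [23.  20.7] 0.0
w12 17 40 [18.3 23.3] 0.0
w12 17 41.5 [19.9 24. ] 0.0
w12 17 43 [21.4 24.7] 0.0
w12 18.5 40 [18.8 19.2] 0.0
w12 18.5 41.5 [20.5 19.9] 0.0
w12 18.5 43 [22.2 20.5] 0.0
w12 20 40 [19.3 15.9] 0.0
w12 20 41.5 [21.3 16.5] 0.0
w12 20 43 [23.2 17.1] 0.0
w15 17 40 [18.7 33.4] 0.0
w15 17 41.5 [19.8 34.3] 0.0
w15 17 43 [20.9 35.1] 0.0
w15 18.5 40 [18.7 27.8] 0.0
w15 18.5 41.5 [20.  28.5] 0.0
w15 18.5 43 [21.3 29.3] 0.0
w15 20 40 [18.9 23.4] 0.0
w15 20 41.5 [20.5 24.1] 0.0
w15 20 43 [22.  24.8] 0.0
```

```bash
cat > tilt.py <<'E'
from h import *
from scipy.optimize import least_squares
def edges(im,v):
    h=cv2.cvtColor(im,cv2.COLOR_BGR2HSV)[v].astype(int)
    # yellow border of reader: strongly saturated
    m=(h[:,1]>215)&(h[:,0]>15)&(h[:,0]<30)&(h[:,2]>90)
    x=np.where(m)[0]; return x
if __name__=="__main__":
    w=robot.camera("wrist"); im=np.ascontiguousarray(w["pixels"][:,:,::-1]); cv2.imwrite("pics/wraw.png",im)
    for v in range(305,336,4):
        x=edges(im,v); x=x[(x>210)&(x<355)]; print(v,x)
E
python3 tilt.py
```

```text
305 []
309 [226 338 339]
313 [227 228 337 338]
317 [228 229 230 335 336 337]
321 [229 230 231 334 335 336]
325 [230 231 232 333 334 335]
329 [231 232 233 332 333 334]
333 [233 234 331 332]
```

```bash
cat > tilt2.py <<'E'
from h import *
import sys
from scipy.optimize import least_squares
from tilt import edges
w=robot.camera("wrist");p,r,o=pose()
# fixed camera-in-tool geometry
def px(P): return proj(w, p+r.apply(np.array(P)/1000),True)
def subedge(im,v):
    # yellow-ness profile, outer half-max crossing
    row=im[v-1:v+2].astype(float).mean(0); y=(row[:,1]+row[:,2])/2-row[:,0]
    return y
def run(n):
    im=cv2.imread("pics/"+n); D=[]
    for v in range(309,334,2):
        x=edges(im,v); L=x[(x>210)&(x<250)];Rr=x[(x>315)&(x<355)]
        if len(L)and len(Rr): D.append((v,L.mean(),Rr.mean()))
    D=np.array(D)
    def line(g,th,hw,X):
        t=np.radians(th);vx=np.array([0,-np.sin(t),np.cos(t)]);vz=np.array([0,-np.cos(t),-np.sin(t)])
        a=np.linspace(-60,56,60); return np.array([px(np.array([X,-19,0])+(q-41.5)*vx+(37-g)*vz) for q in a])
    def res(q,hw):
        A=line(q[0],q[1],hw,hw);B=line(q[0],q[1],hw,-hw)
        out=[]
        for l in(A,B):
            o_=np.argsort(l[:,1]); out.append(np.interp(D[:,0],l[o_,1],l[o_,0]))
        lo,hi=np.minimum(*out),np.maximum(*out)
        return (hi-lo)-(D[:,2]-D[:,1])
    for hw in(27.5,28,28.5,29):
        s=least_squares(res,[23,24],args=(hw,)); print(n,hw,s.x.round(1),np.sqrt(2*s.cost/len(D)).round(2),len(D))
for n in sys.argv[1:]: run(n)
E
python3 tilt2.py w5.png w8.png w13.png w14.png wraw.png
```

```text
w5.png 27.5 [24.2 22.1] 0.25 13
w5.png 28 [25.9 22.1] 0.25 13
w5.png 28.5 [27.5 22.1] 0.25 13
w5.png 29 [29.2 22.1] 0.25 13
w8.png 27.5 [ 38.9 -32.4] 1.61 13
w8.png 28 [ 41.8 -32.4] 1.61 13
w8.png 28.5 [ 44.8 -32.4] 1.61 13
w8.png 29 [ 47.8 -32.5] 1.61 13
w13.png 27.5 [23.9 25.5] 0.18 13
w13.png 28 [25.4 25.5] 0.18 13
w13.png 28.5 [26.9 25.5] 0.18 13
w13.png 29 [28.4 25.5] 0.18 13
w14.png 27.5 [24.  25.1] 0.37 13
w14.png 28 [25.5 25.1] 0.37 13
w14.png 28.5 [27.1 25.1] 0.37 13
w14.png 29 [28.6 25.1] 0.37 13
wraw.png 27.5 [23.6 28. ] 0.34 13
wraw.png 28 [25.1 28. ] 0.34 13
wraw.png 28.5 [26.5 28. ] 0.34 13
wraw.png 29 [27.9 28. ] 0.34 13
```

```bash
python3 -m creep '[[[0,1.5,-0.5],0,0.6],[[0,1.5,-0.5],0,0.6],[[0,1.5,-0.7],0,0.6],[[0,1.3,-0.8],0,0.6],[[0,0,0],0,0.6],[[0,0,0],0,0.6]]' 6; python3 f.py
python3 - <<'E'
from h import *
save(robot.camera("wrist"),"w16.png")
E
python3 tilt2.py w16.png
```

```text
time: 19.65
position: [0.6076, 0.026, 0.1845]
tool_rot: [-0.419, 0.57, -0.569, 0.419]
ft_force: [-1.0, 1.0, -1.2]
grip_width: 0.0619
t 19.65 seat-frame grip x 76.6 z 24.9 lat 1.6 F lateral(x) -0.7  downslope-resist(+uphill) -0.2 normal 2.4 M [ 0.14  0.28 -0.01] w 0.06186226534997941
w16.png 27.5 [24.1 25.1] 0.31 13
w16.png 28 [25.6 25.1] 0.31 13
w16.png 28.5 [27.2 25.1] 0.31 13
w16.png 29 [28.7 25.1] 0.31 13
```

```bash
python3 -m creep '[[[0,0,0],0,0.6],[[0,0.84,-1.8],0,0.6],[[0,0.84,-1.8],0,0.6],[[0,0,0],0,0.6]]' 25; python3 f.py
python3 -m creep '[[[0,0.84,-1.8],0,0.6],[[0,0.84,-1.8],0,0.6],[[0,0,0],0,0.6]]' 25; python3 f.py
python3 -m creep '[[[0,0.84,-1.8],0,0.6],[[0,0.84,-1.8],0,0.6],[[0,0,0],0,0.6]]' 25; python3 f.py
```

```text
time: 20.15
position: [0.6043, 0.027, 0.1828]
tool_rot: [-0.419, 0.57, -0.57, 0.419]
ft_force: [-1.7, 0.0, -0.2]
grip_width: 0.0617
t 20.15 seat-frame grip x 72.7 z 24.9 lat 1.6 F lateral(x) 0.5  downslope-resist(+uphill) -0.1 normal 3.5 M [ 0.19  0.25 -0.01] w 0.06173872553394566
time: 20.45
position: [0.6007, 0.0282, 0.181]
tool_rot: [-0.419, 0.57, -0.569, 0.419]
ft_force: [-0.5, 0.6, 0.2]
grip_width: 0.0616
t 20.45 seat-frame grip x 68.4 z 24.8 lat 1.6 F lateral(x) -0.5  downslope-resist(+uphill) 0.9 normal 3.5 M [ 0.2   0.25 -0.  ] w 0.06161826550029829
time: 20.75
position: [0.5972, 0.0293, 0.1792]
tool_rot: [-0.419, 0.57, -0.569, 0.419]
ft_force: [-1.5, 1.2, -1.4]
grip_width: 0.0619
t 20.75 seat-frame grip x 64.4 z 24.8 lat 1.6 F lateral(x) -0.7  downslope-resist(+uphill) -0.8 normal 2.5 M [0.19 0.24 0.  ] w 0.06188836071373686
```

```bash
python3 -m creep '[[[0,0.84,-1.8],0,0.6],[[0,0,0],0,0.6]]' 25 >/dev/null; python3 f.py
python3 -m creep '[[[0,0.84,-1.8],0,0.6],[[0,0,0],0,0.6]]' 25 >/dev/null; python3 f.py
python3 -m creep '[[[0,0.84,-1.8],0,0.6],[[0,0,0],0,0.6]]' 25 >/dev/null; python3 f.py
```

```text
t 20.95 seat-frame grip x 62.6 z 24.7 lat 1.6 F lateral(x) 0.1  downslope-resist(+uphill) 1.0 normal 3.1 M [0.17 0.24 0.04] w 0.06190029918306039
t 21.15 seat-frame grip x 60.6 z 24.7 lat 1.5 F lateral(x) 0.0  downslope-resist(+uphill) 0.8 normal 2.9 M [ 0.16  0.23 -0.03] w 0.06195132904436943
t 21.35 seat-frame grip x 58.6 z 24.7 lat 1.5 F lateral(x) -0.1  downslope-resist(+uphill) -0.5 normal 2.0 M [0.1  0.18 0.04] w 0.06197621551152291
```

```bash
python3 -m creep '[[[0,0.84,-1.8],0,0.6],[[0,0,0],0,0.6]]' 25 >/dev/null; python3 f.py
python3 -m creep '[[[0,0.84,-1.8],0,0.6],[[0,0,0],0,0.6]]' 25 >/dev/null; python3 f.py
```

```text
t 21.55 seat-frame grip x 56.6 z 24.7 lat 1.5 F lateral(x) 0.7  downslope-resist(+uphill) -0.1 normal 1.2 M [ 0.1   0.17 -0.  ] w 0.06155409993358478
t 21.75 seat-frame grip x 55.6 z 24.8 lat 1.6 F lateral(x) -0.5  downslope-resist(+uphill) 0.4 normal 2.3 M [-0.01 -0.01 -0.03] w 0.06183395244054692
```

```bash
python3 -m creep '[[[0,0,0],0,0.6]]' 40 >/dev/null; python3 f.py
python3 -m creep '[[[0,0.42,-0.9],0,0.6],[[0,0,0],0,0.6]]' 40 >/dev/null; python3 f.py
python3 -m creep '[[[0,0.42,-0.9],0,0.6],[[0,0,0],0,0.6]]' 40 >/dev/null; python3 f.py
```

```text
t 21.85 seat-frame grip x 55.5 z 24.8 lat 1.6 F lateral(x) 0.3  downslope-resist(+uphill) 2.9 normal 2.1 M [ 0.03 -0.04  0.04] w 0.06198715604897494
t 22.05 seat-frame grip x 55.4 z 24.8 lat 1.6 F lateral(x) -0.2  downslope-resist(+uphill) 3.6 normal 2.3 M [-0.09 -0.24  0.03] w 0.061920939988270765
t 22.25 seat-frame grip x 55.1 z 24.9 lat 1.6 F lateral(x) 0.8  downslope-resist(+uphill) 6.5 normal 3.7 M [-0.16 -0.53  0.06] w 0.06171834263253751
```

```bash
python3 -m creep '[[[0,0.42,-0.9],0,0.6],[[0,0,0],0,0.6]]' 40 >/dev/null; python3 f.py
python3 -m creep '[[[0,0.42,-0.9],0,0.6],[[0,0,0],0,0.6]]' 40 >/dev/null; python3 f.py
python3 -m creep '[[[0,0.42,-0.9],0,0.6],[[0,0,0],0,0.6]]' 40 >/dev/null; python3 f.py
```

```text
t 22.45 seat-frame grip x 54.9 z 25.0 lat 1.6 F lateral(x) 0.4  downslope-resist(+uphill) 7.9 normal 4.5 M [-0.26 -0.63  0.04] w 0.06168497478465796
t 22.65 seat-frame grip x 54.7 z 25.1 lat 1.7 F lateral(x) 1.6  downslope-resist(+uphill) 9.2 normal 6.3 M [-0.32 -0.71  0.07] w 0.06164779742416386
t 22.85 seat-frame grip x 54.6 z 25.2 lat 1.7 F lateral(x) 0.4  downslope-resist(+uphill) 11.2 normal 6.6 M [-0.31 -0.69 -0.  ] w 0.0614419889896105
```

```bash
python3 -m creep '[[[0,0.42,-0.9],0,0.6],[[0,0,0],0,0.6]]' 50 >/dev/null; python3 f.py
python3 -m creep '[[[0,0.42,-0.9],0,0.6],[[0,0,0],0,0.6]]' 50 >/dev/null; python3 f.py
python3 - <<'E'
from h import *
w=robot.camera("wrist");save(w,"w17.png");save(w,"w17c.png",(190,200,375,345),4);a=robot.camera("scene");save(a,"s17.png",(255,160,335,240),8)
E
python3 tilt2.py w17.png
```

```text
t 23.05 seat-frame grip x 54.5 z 25.2 lat 1.7 F lateral(x) 0.6  downslope-resist(+uphill) 11.4 normal 6.8 M [-0.38 -0.83  0.03] w 0.06166871745607798
t 23.25 seat-frame grip x 54.3 z 25.3 lat 1.7 F lateral(x) 0.3  downslope-resist(+uphill) 13.6 normal 7.1 M [-0.43 -0.86  0.1 ] w 0.061593495522984563
w17.png 27.5 [24.1 24.5] 0.35 13
w17.png 28 [25.7 24.5] 0.35 13
w17.png 28.5 [27.2 24.5] 0.35 13
w17.png 29 [28.8 24.5] 0.35 13
```

View pics/w17c.png

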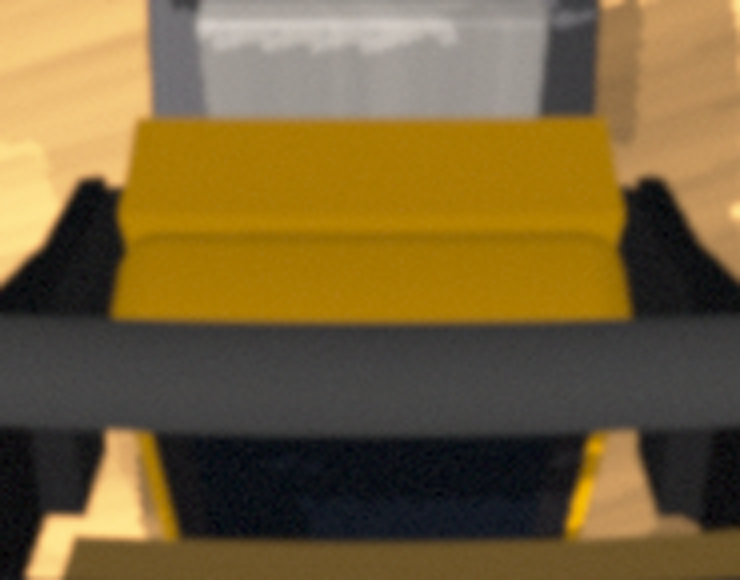

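View pics/s17.png

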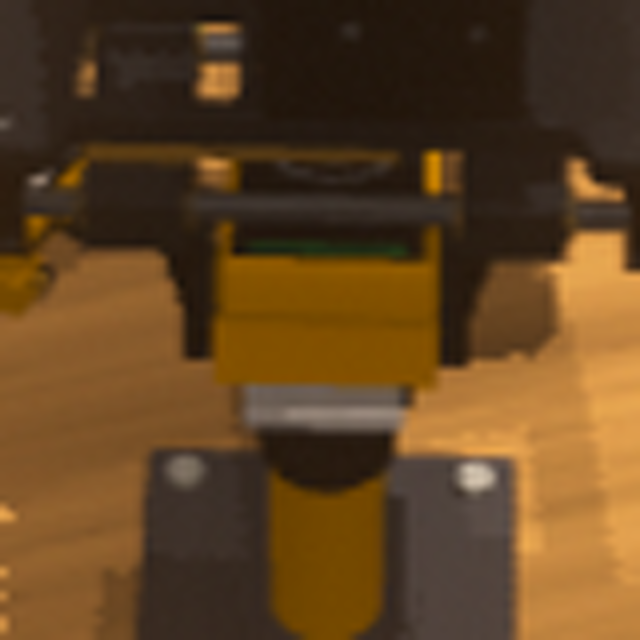

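```bash
python3 -m creep '[[[0,-0.6,-0.3],0,0.6],[[0,0,0],0,0.6]]' 50 >/dev/null; python3 f.py
python3 -m creep '[[[0,-0.6,-0.3],0,0.6],[[0,0,0],0,0.6]]' 50 >/dev/null; python3 f.py
python3 -m creep '[[[0,0.2,-0.9],0,0.6],[[0,0,0],0,0.6]]' 50 >/dev/null; python3 f.py
```

```text
t 23.6 seat-frame grip x 50.6 z 26.2 lat 1.8 F lateral(x) -0.1  downslope-resist(+uphill) 5.5 normal 4.3 M [ 0.02 -0.18 -0.01] w 0.06166265269228724
t 23.8 seat-frame grip x 45.6 z 25.9 lat 1.5 F lateral(x) -0.6  downslope-resist(+uphill) 0.0 normal -0.4 M [ 0.01 -0.27  0.02] w 0.06128547003779848
t 24.0 seat-frame grip x 45.3 z 25.9 lat 1.4 F lateral(x) -0.3  downslope-resist(+uphill) 0.2 normal -0.6 M [-0.03 -0.2   0.  ] w 0.06189723444153002
```

```bash
python3 -m creep '[[[0,0.5,-0.5],0,0.6],[[0,0,0],0,0.6]]' 40 >/dev/null; python3 f.py
python3 -m creep '[[[0,0.5,-0.5],0,0.6],[[0,0,0],0,0.6]]' 40 >/dev/null; python3 f.py
python3 -m creep '[[[0,0.25,-0.5],0,0.6],[[0,0,0],0,0.6]]' 40 >/dev/null; python3 f.py
python3 -m creep '[[[0,0.25,-0.5],0,0.6],[[0,0,0],0,0.6]]' 40 >/dev/null; python3 f.py
```

```text
t 24.2 seat-frame grip x 45.7 z 26.0 lat 1.4 F lateral(x) -0.1  downslope-resist(+uphill) 0.9 normal 0.9 M [ 0.02 -0.09  0.09] w 0.06176069204357069
t 24.4 seat-frame grip x 45.5 z 25.9 lat 1.5 F lateral(x) 0.1  downslope-resist(+uphill) 0.9 normal 0.7 M [ 0.01 -0.03  0.06] w 0.061585865677335434
t 24.6 seat-frame grip x 45.3 z 25.8 lat 1.5 F lateral(x) 0.5  downslope-resist(+uphill) 1.3 normal 0.5 M [-0.05 -0.09  0.04] w 0.06165764734166393
t 24.8 seat-frame grip x 44.9 z 25.8 lat 1.6 F lateral(x) 1.2  downslope-resist(+uphill) 1.1 normal 0.3 M [-0.05 -0.22  0.04] w 0.062068910973466125
```

```bash
for i in 1; do :; done
python3 -m creep '[[[0,0.4,-0.6],0,0.6],[[0,0,0],0,0.6]]' 40 >/dev/null; python3 f.py
python3 -m creep '[[[0,0.4,-0.6],0,0.6],[[0,0,0],0,0.6]]' 40 >/dev/null; python3 f.py
python3 -m creep '[[[0,0.3,-0.6],0,0.6],[[0,0,0],0,0.6]]' 40 >/dev/null; python3 f.py
python3 -m creep '[[[0,0.3,-0.6],0,0.6],[[0,0,0],0,0.6]]' 40 >/dev/null; python3 f.py
```

```text
t 25.0 seat-frame grip x 44.1 z 25.7 lat 1.6 F lateral(x) -0.0  downslope-resist(+uphill) 1.1 normal 1.3 M [-0.06 -0.25  0.04] w 0.06167796531330303
t 25.2 seat-frame grip x 43.8 z 25.6 lat 1.6 F lateral(x) -0.1  downslope-resist(+uphill) 1.5 normal 0.0 M [-0.07 -0.32  0.05] w 0.061749691020733535
t 25.4 seat-frame grip x 43.7 z 25.6 lat 1.6 F lateral(x) 1.3  downslope-resist(+uphill) 4.0 normal 1.4 M [-0.11 -0.49  0.09] w 0.06141643871472834
t 25.6 seat-frame grip x 43.7 z 25.6 lat 1.6 F lateral(x) 0.0  downslope-resist(+uphill) 6.3 normal 0.6 M [-0.29 -0.76  0.11] w 0.06154837664265503
```

```bash
python3 -m creep '[[[0,0.3,-0.6],0,0.6],[[0,0,0],0,0.6]]' 40 >/dev/null; python3 f.py
python3 -m creep '[[[0,-0.6,1.2],0,0.6],[[0,0,0],0,0.6]]' 40 >/dev/null; python3 f.py
python3 -m creep '[[[0,-0.4,1],0,0.6],[[0,0,0],0,0.6]]' 40 >/dev/null; python3 f.py
python3 -m creep '[[[0,-0.4,1],0,0.6],[[0,0,0],0,0.6]]' 40 >/dev/null; python3 f.py
python3 -m creep '[[[0,-0.4,1],0,0.6],[[0,0,0],0,0.6]]' 40 >/dev/null; python3 f.py
```

```text
t 25.8 seat-frame grip x 43.7 z 25.5 lat 1.6 F lateral(x) -0.4  downslope-resist(+uphill) 7.0 normal 1.7 M [-0.34 -0.88  0.16] w 0.061689221563844286
t 26.0 seat-frame grip x 43.7 z 25.4 lat 1.6 F lateral(x) -0.2  downslope-resist(+uphill) 5.7 normal 0.1 M [-0.33 -0.86  0.1 ] w 0.061623009448412154
t 26.2 seat-frame grip x 43.7 z 25.4 lat 1.6 F lateral(x) 0.2  downslope-resist(+uphill) 4.5 normal -0.5 M [-0.22 -0.87  0.04] w 0.061899982563265205
t 26.4 seat-frame grip x 43.8 z 25.4 lat 1.5 F lateral(x) -0.2  downslope-resist(+uphill) 3.0 normal -0.2 M [-0.17 -0.55  0.03] w 0.06163162921399555
t 26.6 seat-frame grip x 44.2 z 25.5 lat 1.5 F lateral(x) 0.2  downslope-resist(+uphill) 0.2 normal 1.2 M [-0.07 -0.19  0.  ] w 0.06213382115326139
```

Relieved; now a gentle pull uphill to check the catch.

```bash
python3 -m creep '[[[0,-0.3,0.6],0,0.6],[[0,0,0],0,0.6]]' 40 >/dev/null; python3 f.py
python3 -m creep '[[[0,-0.3,0.6],0,0.6],[[0,0,0],0,0.6]]' 40 >/dev/null; python3 f.py
python3 -m creep '[[[0,-0.3,0.6],0,0.6],[[0,0,0],0,0.6]]' 40 >/dev/null; python3 f.py
python3 -m creep '[[[0,-0.3,0.6],0,0.6],[[0,0,0],0,0.6]]' 40 >/dev/null; python3 f.py
```

```text
t 26.8 seat-frame grip x 45.3 z 25.5 lat 1.5 F lateral(x) -0.4  downslope-resist(+uphill) 0.3 normal 0.8 M [ 0.07 -0.1   0.01] w 0.06175643068914754
t 27.0 seat-frame grip x 45.7 z 25.7 lat 1.5 F lateral(x) 0.2  downslope-resist(+uphill) -0.9 normal 1.5 M [ 0.16  0.4  -0.01] w 0.06156214277127344
t 27.2 seat-frame grip x 46.0 z 25.7 lat 1.4 F lateral(x) -0.4  downslope-resist(+uphill) -3.8 normal 2.8 M [0.25 0.68 0.  ] w 0.06166135648270927
t 27.4 seat-frame grip x 46.1 z 25.7 lat 1.4 F lateral(x) -0.6  downslope-resist(+uphill) -4.3 normal 2.0 M [ 0.32  0.88 -0.04] w 0.061450849124411885
```

```bash
python3 -m creep '[[[0,0.5,-1],0,0.6],[[0,0.4,-0.9],0,0.6],[[0,0,0],0,0.6]]' 40 >/dev/null; python3 f.py
python3 -m creep '[[[0,0.4,-0.9],0,0.6],[[0,0,0],0,0.6]]' 40 >/dev/null; python3 f.py
python3 -m creep '[[[0,0.4,-0.9],0,0.6],[[0,0,0],0,0.6]]' 40 >/dev/null; python3 f.py
python3 -m creep '[[[0,0.4,-0.9],0,0.6],[[0,0,0],0,0.6]]' 40 >/dev/null; python3 f.py
```

```text
t 27.7 seat-frame grip x 46.1 z 25.7 lat 1.5 F lateral(x) -0.0  downslope-resist(+uphill) -2.8 normal 3.8 M [0.24 0.89 0.05] w 0.0619799422152041
t 27.9 seat-frame grip x 45.9 z 25.7 lat 1.5 F lateral(x) -0.2  downslope-resist(+uphill) -2.2 normal 4.0 M [0.18 0.82 0.04] w 0.06200181901290695
t 28.1 seat-frame grip x 45.3 z 25.4 lat 1.6 F lateral(x) -0.2  downslope-resist(+uphill) -0.3 normal 3.7 M [0.07 0.54 0.05] w 0.06123249575203981
t 28.3 seat-frame grip x 44.7 z 25.1 lat 1.7 F lateral(x) -0.1  downslope-resist(+uphill) 0.2 normal 1.7 M [0.07 0.05 0.01] w 0.061917772738650304
```

```bash
python3 -m creep '[[[0,0.3,-0.9],0,0.6],[[0,0,0],0,0.6]]' 40 >/dev/null; python3 f.py
python3 -m creep '[[[0,0.3,-0.9],0,0.6],[[0,0,0],0,0.6]]' 40 >/dev/null; python3 f.py
python3 -m creep '[[[0,0.3,-0.7],0,0.6],[[0,0,0],0,0.6]]' 40 >/dev/null; python3 f.py
```

```text
t 28.5 seat-frame grip x 43.8 z 25.2 lat 1.7 F lateral(x) 0.6  downslope-resist(+uphill) 1.7 normal 0.1 M [-0.06 -0.28  0.04] w 0.06202772925955556
t 28.7 seat-frame grip x 43.8 z 25.5 lat 1.7 F lateral(x) -0.6  downslope-resist(+uphill) 4.2 normal -0.5 M [-0.21 -0.74  0.02] w 0.06163705853842367
t 28.9 seat-frame grip x 43.8 z 25.6 lat 1.7 F lateral(x) 0.5  downslope-resist(+uphill) 5.4 normal 0.0 M [-0.29 -0.97  0.12] w 0.06185571788889542
```

```bash
python3 -m creep '[[[0,0,0],0,0.6],[[0,0,0],0,0.6]]' 10 >/dev/null; python3 f.py
python3 -m creep '[[[0,0,0],0,0.9],[[0,0,0],0,0.9],[[0,0,0],0,0.9],[[0,0,0],0,0.9]]' 10 
python3 f.py
python3 -m creep '[[[0,-15,0],0,0.9],[[0,-35,0],0,0.9],[[0,-45,0],0,0.9],[[0,-45,0],0,0.9],[[0,-20,0],0,0.9],[[0,0,0],0,0.9]]'
python3 - <<'E'
from h import *
import pickle
w=robot.camera("wrist");save(w,"w20.png");a=robot.camera("scene");save(a,"s20.png",(255,160,335,240),8);pickle.dump((w,a),open("c20.pkl","wb"))
E
```

```text
t 29.1 seat-frame grip x 43.7 z 25.7 lat 1.7 F lateral(x) -0.3  downslope-resist(+uphill) 5.3 normal 0.8 M [-0.29 -0.93  0.1 ] w 0.06167596679240326
time: 29.5
position: [0.5756, 0.0359, 0.1699]
tool_rot: [-0.419, 0.57, -0.569, 0.419]
ft_force: [0.4, -0.1, -0.6]
grip_width: 0.0772
t 29.5 seat-frame grip x 40.0 z 25.9 lat 1.5 F lateral(x) -0.0  downslope-resist(+uphill) 1.5 normal 2.2 M [ 0.05 -0.02  0.04] w 0.0772164797997018
time: 30.1
position: [0.5782, 0.0357, 0.3342]
tool_rot: [0.417, -0.568, 0.572, -0.421]
ft_force: [-0.1, 0.2, 0.4]
grip_width: 0.0784
```

View pics/w20.png

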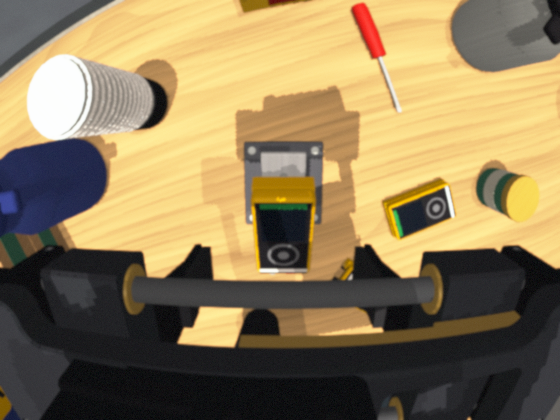

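View pics/s20.png

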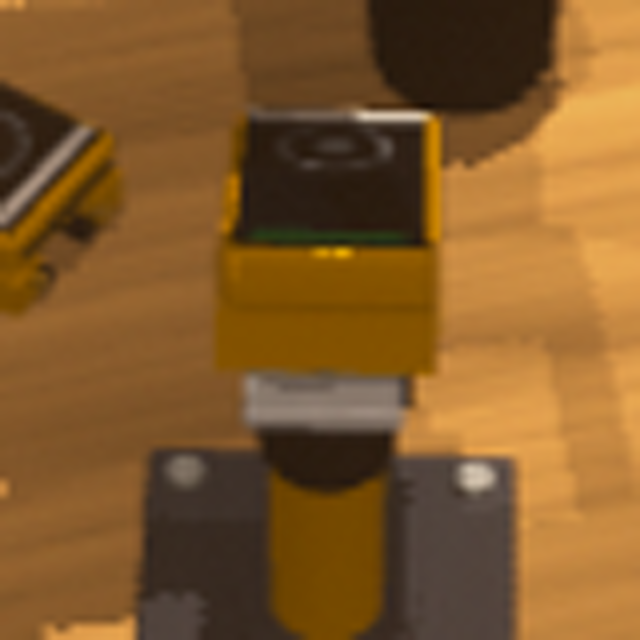

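```bash
python3 -m creep '[[[0,0,-45],0,0.9],[[0,0,-45],0,0.9],[[0,0,-40],0,0.9],[[0,0,-10],0,0.9],[[0,0,0],0,0.9],[[0,0,0],0,0.9]]'
python3 - <<'E'
from h import *
w=robot.camera("wrist");save(w,"w21.png",(200,60,370,230),4.4);t=robot.camera("top");save(t,"t21.png",(225,150,305,230),7)
E
```

```text
time: 30.8
position: [0.4435, 0.0772, 0.3295]
tool_rot: [-0.419, 0.57, -0.57, 0.419]
ft_force: [0.1, -0.3, 0.1]
grip_width: 0.0782
```

View pics/w21.png

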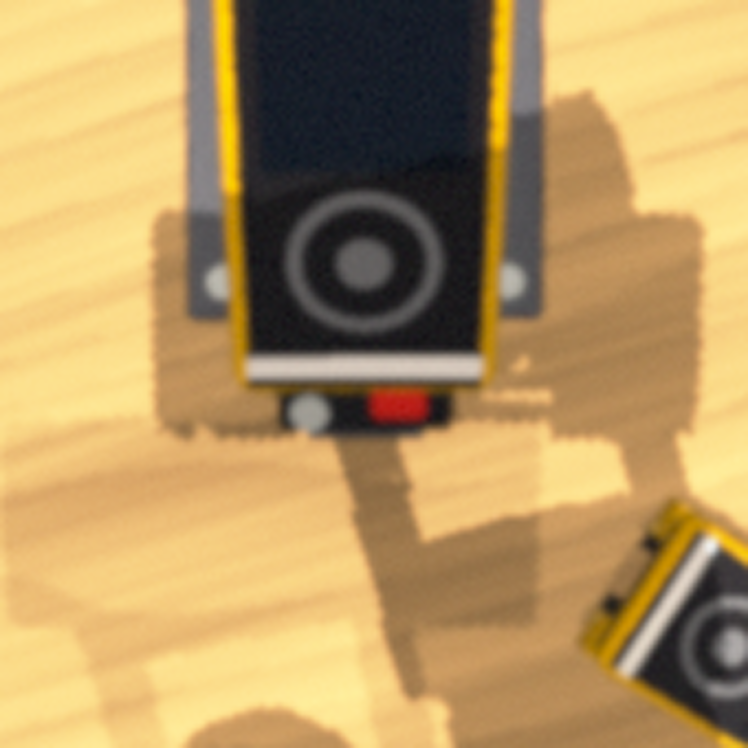

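View pics/t21.png

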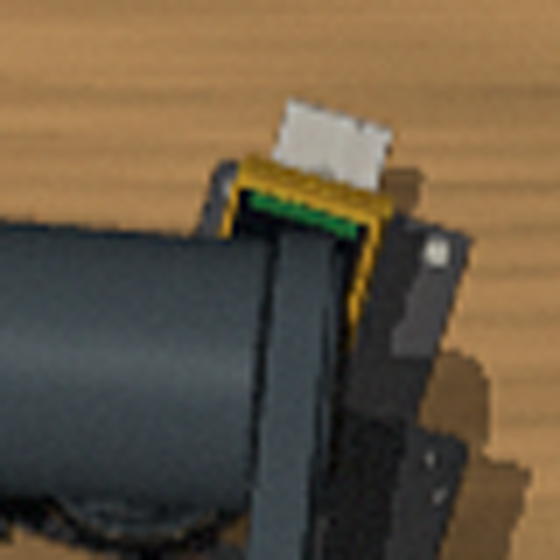

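Run:
```python
from h import *
import pickle
w,a=pickle.load(open("c20.pkl","rb")); save(w,"w20c.png",(235,135,335,210),7)
im=cv2.imread("pics/w17.png")[195:240,225:345]; cv2.imwrite("pics/w17d.png",cv2.resize(im,None,fx=6,fy=6,interpolation=cv2.INTER_CUBIC))
```

```text
(no output)
```

View pics/w20c.png

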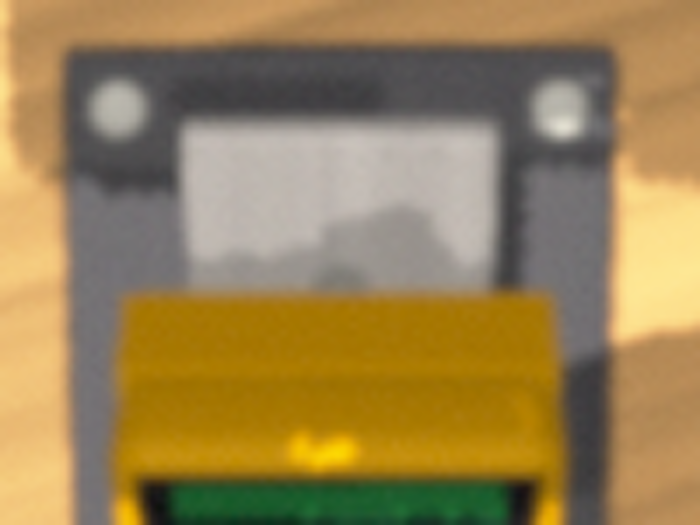

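View pics/w17d.png

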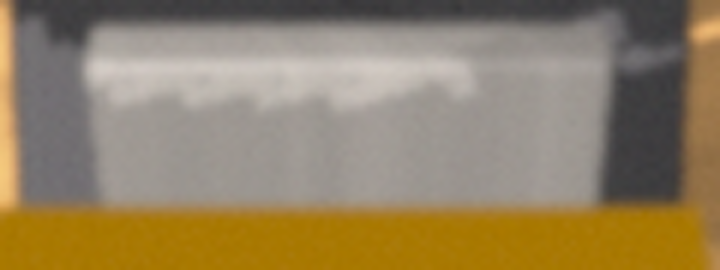

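Run:
```python
from h import *
import pickle
w,a=pickle.load(open("c20.pkl","rb"))
C=np.array([.5615,.0388,.125]);u=np.array([np.cos(np.radians(-17.4)),np.sin(np.radians(-17.4)),0])
p,r,o=pose();wn=robot.camera("wrist");ct=r.inv().apply(wn["position"]-p);Rt=r.inv()*R.from_quat(wn["rotation"])
def cam17():
    th=np.radians(25);gx,gz,lat=54.3e-3,25.3e-3,1.7e-3
    h=gx*np.cos(th)-(gz+.026)*np.sin(th);z=gx*np.sin(th)+(gz+.026)*np.cos(th)
    P=C+h*u+np.array([-u[1],u[0],0])*lat+np.array([0,0,z-.019])
    c=dict(wn);c["position"]=P+r.apply(ct);c["rotation"]=(r*Rt).as_quat();return c
for th in(24.5,25,25.5):
  t=np.radians(th);n=-np.sin(t)*u+np.cos(t)*np.array([0,0,1]);x=np.cos(t)*u+np.sin(t)*np.array([0,0,1]);S=C+.026*n
  def X(c,uu,v,zo=0):
    q,d=ray(c,uu,v,True);k=((S+zo*n-q)@n)/(d@n);return ((q+d*k-S)@x)*1000
  c7=cam17()
  print(th,"w20 end %.1f edge %.1f"%(X(w,283.6,152.4),X(w,283.6,177.3,.0)),"w17 end %.1f / %.1f edge %.1f"%(X(c7,282,205),X(c7,282,199.2),X(c7,282,229.5)))
```

```text
24.5 w20 end 81.5 edge 52.5 w17 end 79.7 / 83.3 edge 63.1
25 w20 end 82.1 edge 53.0 w17 end 80.5 / 84.2 edge 63.8
25.5 w20 end 82.7 edge 53.6 w17 end 81.3 / 85.0 edge 64.6
```

```bash
python3 -m creep '[[[0,0,0],0,0.9],[[0,0,0],0,0.9]]'
python3 - <<'E'
from h import *
w=robot.camera("wrist"); save(w,"w22.png",(200,60,370,230),4.4)
print(np.abs(cv2.imread("pics/w22.png").astype(int)-cv2.imread("pics/w21.png")).mean())
print(robot.hand_in())
E
```

```text
time: 31.15
position: [0.4434, 0.0771, 0.3299]
tool_rot: [-0.419, 0.57, -0.57, 0.419]
ft_force: [0.5, 0.2, 0.4]
grip_width: 0.0785
1.9042133747033085
the job is handed in; nothing more can be done
None
```

The reader is on the rail at the stop with the catch behind it, let go, and the job is handed in at about 31 s. `hand_in` gives no verdict, so what follows is my own evidence.

**What I did:** I took the leftmost of the three look-alike readers and gripped it near its lamp end. The tool only points down, so I let the reader pivot on its slot edge to about the slope angle. I then laid it on the plate above the rail nose and slid it down with force checks.

- **Threading:** the reader lay flat on the plate at about 25°, with little sideways force all the way down. A lift test on the rail did not clearly show the flange holding it, because the reader pivoted in the pads. I judged it threaded from the measured tilt and height.
- **Catch:** met at about 12 mm before home. The push reached about 13.6 N, above the 6 to 12 N expected, and it gave way once I eased off my downward pressure.
- **Stop:** met about 12 mm after the first catch contact, twice at the same place, with a steady push of about 5 to 7 N.
- **Pull test:** a pull of about 4 N uphill was held. The gripper moved about 2.3 mm first, more than the 0 to 1 mm expected, possibly from flex and pitch in the grip. I pushed the reader back to the stop before opening.
- **After letting go:** the wrist pictures put the reader 10.8 mm below its position at the catch, against 10.6 mm expected at the stop. A rougher check against the plate end gave 12.4 mm. The slot end overlaps the block in the view from above, so I could not see the stop gap itself.
- **The rest of the scene:** I saw nothing disturbed and no change in the stand's angle, but did not measure either at the end. The gripper was clear of everything when I handed in.

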